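Set the joint of a mobile beam and hold it level over its needle stand

TASK

In the craft studio the small planet of the mobile beam has just been glued on: take the white UV lamp from the cork mat, hold it steady for a good two seconds with its lens about 3 cm from the amber collar beside the small planet, pointing straight at the collar and square to the lath, and lay the lamp back on the mat. Then lift the beam out of its rest by its balance point and hold it level over the stand, with the brass cup under the balance point straight above the needle and about 3 cm higher, so that the teacher can raise the needle to it: the program finishes while still holding the beam there. Let nothing touch the stand, and leave everything else on the bench where it is.

Things in the scene. Friction and masses are not known exactly. Their poses are not given: they have to be found in the camera images.
- lamp: white flat hand lamp, 120 x 26 x 28 mm (long, wide, high), about 0.1 kg, with a black head; loose, lying lengthwise on the cork mat. Origin: centre of its underside; x along the lamp towards the lens, z up. Grip it across its 26 mm width, near the middle. It is always lit.
- lens (a point): centre of the violet lens in the lamp's front end face, 60 mm ahead of the lamp's origin and 14 mm above it; axes as the lamp's: light leaves along +x.
- mat: cork mat fixed on the bench, 200 x 120 x 4 mm, long side along its x; origin: centre of its underside.
- beam: mobile beam, loose, about 0.2 kg: a straight pale wooden lath 205 long, 10 wide, 18 high (mm), lying level, a big blue clay planet at one end, a small red-brown one at the other. Origin = balance point, in the middle of the lath's section, much nearer the big planet, marked by an 8 mm brass screw head on top and a brass cup below. x along the lath to the small planet, y across, z up. Grip across the 10 mm.
- big_planet (a point): centre of the blue ball of 56 mm with a thin yellow ring of 72 mm round it, 85 mm from the balance point (x = -85 mm in the beam's axes).
- small_planet (a point): centre of the red-brown ball of 36 mm, 170 mm from the balance point (x = +170 mm in the beam's axes).
- cup (a point): mouth of the brass cup, 14 mm under the balance point; axes as the beam's.
- collar (a point): centre of the amber (bright orange) collar (24 mm long, 16 mm wide, 24 mm high) round the lath beside the small planet, 138 mm from the balance point; axes as the beam's.
- rest: plywood rest fixed on the bench, carrying the beam: board 175 x 75 x 12 mm, x along the beam's x, with two uprights (8 thick, 46 wide, 79 high, mm) at x = -64 and +65 mm. The lath lies in a slot 13 mm wide, 8 mm deep in each; its middle is 80 mm above the bench. The balance point is at x = -20 mm, 44 mm from the nearer upright. Origin: centre of the underside.
- stand: stand of the mobile, fixed on the bench: dark wooden foot of 120 mm, 18 mm high, an upright steel tube with brass clamp collar, and a telescopic rod of 9 mm that ends in the needle. Origin: centre of the underside.
- needle (a point): upward point of the needle at the top of the stand's rod, 145 to 195 mm above the bench (the rod's setting differs from time to time); its z is up.
- scissors: scissors with red handles, lying flat, 175 x 80 x 12 mm; bystander. Origin: near the pivot, on the bench.
- glue: yellow and black glue tube, lying, 125 x 36 x 17 mm; bystander. Origin: middle, on the bench.
- tape: roll of brown tape, lying flat, 90 mm wide, 24 mm high; bystander. Origin: centre of the underside.
- saucer: wooden saucer of 110 mm, 25 mm high, with painted beads fixed in it; bystander. Origin: centre of the underside.
- stamp_case: flat clear case of stamps, 150 x 125 x 26 mm; bystander. Origin: centre of the underside.
There are look-alikes about, which are no part of the job. What is shaped like the lamp but pink is not meant.

How it is judged:
By the outcome, as a careful person would: the job done as asked, in the order asked, and still so for the second after the job is handed in, while the arm keeps its last pose, push and grip.
It also fails if it takes over 72 s, if anything falls off the work surface, if the arm or the gripper's body presses on something with over 40 N, if the wrist force passes 120 N, or if a joint passes its speed limit or range.

ROBOT

A 7-joint arm with a two-finger parallel gripper is mounted at the origin on the work surface. World frame = base frame: x ahead of the robot, y to its left, z up, the work surface at z = 0. Lengths are in m, angles in rad, forces in N, time in s.
With the tool pointing down it reaches from about 0.35 to 0.9 m from the base axis. Payload 8.1 kg.
Tool frame: the origin (TCP) lies midway between the tips of the shut fingers; the grasp point (between the pads) lies 19 mm behind it; z points along the fingers, y is the line along which they close (so a half turn about z gives the same grasp; the last joint's range is limited). The gripper opens to 85 mm and grips with 20 to 120 N. Pads are 22 mm wide; open, the fingers measure 114 mm over their backs; the gripper's body (76 mm by 85 mm) begins 54 mm behind the grasp point. The pads swing forward as they close: fully open they stand 13 mm farther back than shut.
Start: joints at [-1.274, 0.434, 0.025, 1.573, -0.012, 1.134, -0.075], TCP at [0.243, 0.576, 0.208] pointing down, gripper open.
Joint ranges: [-2.62, 2.62], [-0.44, 2.09], [-1.27, 1.32], [0.08, 2.57], [-1.32, 4.46], [0.12, 2], [-2.74, 2.74]. Speed limits (rad/s): [2.22, 2.22, 3.01, 3.01, 3.14, 3.14, 3.14].

INTERFACE

Orientations are given as a 3x3 rotation matrix whose columns are the frame's x, y, z axes.
In Python, from station import get_state, read_camera, camera_info, finish_job, boxes_of, spot_point gives the robot as it stands. The module is installed in compiled form; this text tells all that it offers.
- The arm moves only by the tool move_arm, never from a script. Its argument "series" is a list of rows, each an object of numbers: "dx", "dy", "dz": the shift along the tool's x, y, z in mm; "twist": the turn about the tool's z in degrees; "jaw": the finger opening in mm, from 0 to 85.4. A call has 1 to 20 rows; each row is the pose to reach, as a shift and turn from the pose commanded when the call began, along the tool's axes at that moment; what a row does not reach only later rows make up. A row lasts 1/12 s, in which the tool goes at most 41.7 mm and 7.16 degrees, less where a joint would pass 70% of its speed; a pose out of reach is approached as far as the arm can. A call with a gripper value outside its range is refused whole. The fingers move at their own pace and stop on an object; "squeeze" is the grip in N (left out, the last holds). Time passes only in rows, so rows that repeat a pose let the fingers close. It gives the time, the measured TCP pose, the force, the opening and the grip force at its end, in the units of the state.
- get_state(): the state, without advancing time (a new reading comes with each control period).
- read_camera(name): name is "scene" or "top" or "wrist"; returns the picture (480x640x3 uint8, red, green, blue); there is no depth.
- camera_info(name): a dict with "K" (3x3 intrinsics, pixels), "cam_to_world" (4x4, takes a point from camera to world coordinates). Camera axes: x right, y down, z forward; pixel columns grow to the right and rows downward; lengths in m; the calibration is good to about 2 mm. A picture is of the moment at which its call begins: read the wrist's pose just before it. camera_info takes no time and is no camera call; for the wrist camera it gives the pose at the moment of the call.
- finish_job(): hands the job in; it is judged then, once.
Trained networks look in the newest picture that a camera, given by its name, has taken for a name from the list of things; names that differ only in an ending like _2 or _b are one class to them, and where a whole thing is asked for, a point or a joint stands for the part that bears it (a point fixed in the world has none). Each returns a list of dicts, best first, with "confidence" (0 to 1); they miss things now and then, are a little off and sometimes report something else, mostly with a low value. They report only what shows in the picture. A call takes as long as a camera call. They do not tell look-alikes from the thing itself.
- boxes_of(camera, target): "position" ([x, y, z] in m, in world coordinates, good to about 4 mm: the middle of the surface that is visible of it).
- spot_point(camera, target): "position" ([x, y, z] in m, in world coordinates, good to about 4 mm: a listed point, or the origin of a listed thing).
The state is a dict: "time_s": time; "qpos": joint angles; "joint_vel": joint speeds; "joint_torque": joint torques, N m; "tcp_pos": TCP position; "orientation": TCP orientation; "ft_force": force on the tool from outside, world axes, zero at the start; "wrist_torque": the same for the moment, N m; "gripper_width": opening from 0.0 (shut) to 1.0 (fully open); "grasp_force": force on a finger pad.
Only numpy, scipy, OpenCV 4.12 (cv2) and the standard library are available. Lean on these libraries where they do the work, as an engineer would, in place of code of your own. Each camera call takes 0.05 s, during which the arm holds its last target. There are 200 camera calls.

## Working session

There is one attempt and no reset: what is moved stays moved. The work goes in short steps, Python scripts to look and compute and a tool call to move; the robot and the scene stay as the last step left them, time stands still between calls to the robot, and variables do not carry over. Pictures are saved under pics/ and viewed, at most 10 in all, crops included, and the job is handed in when it is done.

Besides the shell and the picture viewer there is one more tool, called after "Call:" as name(argument=value, ...), one argument or row to a line, values as JSON. move_arm: Moves the arm, as the interface text tells. Its arguments: {"type":"object","properties":{"series":{"type":"array","items":{"type":"object","properties":{"dx":{"type":"number"},"dy":{"type":"number"},"dz":{"type":"number"},"twist":{"type":"number"},"jaw":{"type":"number"}}}},"squeeze":{"type":"number"}},"required":["series"]}

```bash
mkdir -p pics
cat > h.py <<'E'
import numpy as np, cv2
from station import *
def pic(cam,name):
    im=read_camera(cam); cv2.imwrite(f'pics/{name}.png',im[:,:,::-1]); return im
def proj(cam,p):
    i=camera_info(cam); T=np.linalg.inv(i['cam_to_world']); q=T[:3,:3]@np.array(p)+T[:3,3]; u=np.array(i['K'])@q; return u[:2]/u[2]
def ray(cam,uv,z):
    i=camera_info(cam); T=np.array(i['cam_to_world']); d=T[:3,:3]@np.linalg.inv(i['K'])@np.array([*uv,1.]); o=T[:3,3]; return o+d*(z-o[2])/d[2]
E
python3 - <<'E'
from h import *
np.set_printoptions(precision=3,suppress=True)
s=get_state();print(s['time_s'],s['tcp_pos'],s['orientation'])
a=pic('scene','scene0');b=pic('top','top0')
for c in ['top','scene']:
  print(c,np.array(camera_info(c)['cam_to_world'])[:3,3])
  for t in ['lamp','lens','mat','beam','big_planet','small_planet','cup','collar','rest','stand','needle']:
    print(t,[(np.round(d['position'],3).tolist(),round(d['confidence'],2)) for d in spot_point(c,t)][:4])
E
```

```text
0.0 [0.243 0.575 0.207] [[-0.921  0.389 -0.   ]
 [ 0.389  0.921 -0.001]
 [-0.    -0.002 -1.   ]]
top [ 0.386 -0.008  1.614]
lamp [([0.44, -0.322, 0.006], 0.78), ([0.448, -0.156, -0.0], 0.66)]
lens [([0.496, -0.307, 0.01], 0.79)]
mat [([0.429, -0.318, -0.0], 0.71)]
beam [([0.649, 0.053, 0.068], 0.7), ([0.643, 0.05, 0.082], 0.69), ([0.614, -0.086, 0.084], 0.6)]
big_planet [([0.664, 0.134, 0.08], 0.83)]
small_planet [([0.607, -0.115, 0.08], 0.73)]
cup [([0.648, 0.054, 0.069], 0.56)]
collar [([0.611, -0.085, 0.081], 0.88), ([0.709, -0.272, -0.002], 0.57)]
rest [([0.645, 0.029, 0.002], 0.96)]
stand [([0.422, 0.345, 0.001], 0.85), ([0.642, 0.029, 0.001], 0.17)]
needle [([0.497, -0.306, 0.015], 0.4)]
scene [ 1.296 -0.225  1.252]
lamp [([0.446, -0.155, -0.001], 0.95), ([0.442, -0.32, 0.007], 0.73)]
lens [([0.452, -0.223, 0.013], 0.75), ([0.495, -0.307, 0.018], 0.57)]
mat [([0.431, -0.314, 0.002], 0.79)]
beam [([0.644, 0.05, 0.077], 0.68), ([0.644, 0.048, 0.067], 0.4), ([0.702, 0.268, -0.001], 0.27)]
big_planet [([0.664, 0.134, 0.081], 0.71)]
small_planet [([0.44, -0.321, 0.004], 0.64), ([0.603, -0.116, 0.076], 0.61), ([0.43, -0.316, -0.001], 0.3)]
cup [([0.642, 0.051, 0.065], 0.77)]
collar [([0.615, -0.089, 0.082], 0.91)]
rest [([0.641, 0.032, -0.0], 0.72)]
stand [([0.428, 0.342, 0.001], 0.95)]
needle [([0.423, 0.349, 0.15], 0.48)]
```

View pics/top0.png

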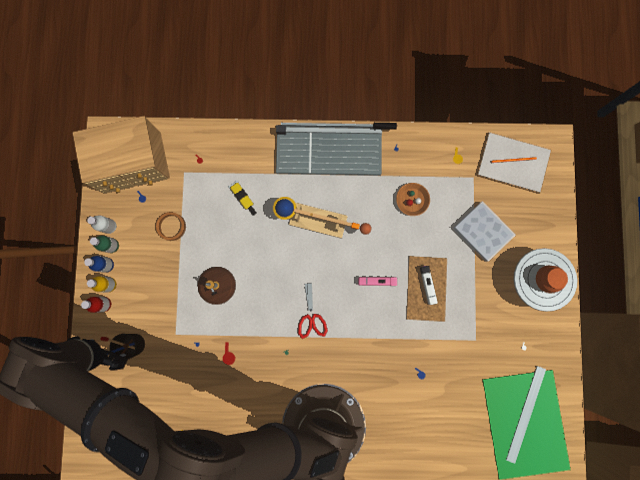

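View pics/scene0.png

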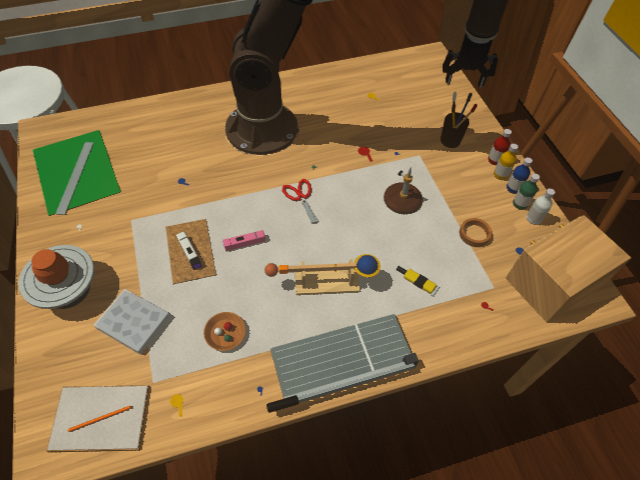

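Look-alikes in top view: the white lamp on the cork mat at (429,285) and the pink lamp at (376,281). The white one on the mat fits the task, and I'll confirm it in a crop.

```bash
cat >> h.py <<'E'
np.set_printoptions(precision=4,suppress=True)
def go(p,yaw=None):
    """tool-axis shift (mm) and twist (deg) to bring TCP to p with tool-y heading yaw (deg)"""
    s=get_state(); R=np.array(s['orientation']); y=np.degrees(np.arctan2(R[1,1],R[0,1]))
    d=R.T@(np.array(p)-s['tcp_pos'])*1e3
    t=0 if yaw is None else -((yaw-y+180)%360-180)
    print('shift',d.round(1),'twist',round(t,1),'yaw now',round(y,2),'tcp',np.array(s['tcp_pos']))
E
python3 - <<'E'
from h import *
im=cv2.imread('pics/top0.png'); cv2.imwrite('pics/c1.png',cv2.resize(im[245:330,340:460],None,fx=6,fy=6,interpolation=cv2.INTER_CUBIC))
i=camera_info('wrist');s=get_state();R=np.array(s['orientation']);T=np.array(i['cam_to_world'])
print(R.T@(T[:3,3]-s['tcp_pos']),R.T@T[:3,:3],i['K'])
go([0.40,0.30,0.40])
E
```

```text
[ 0.0712 -0.0002 -0.1655] [[-0.0005 -0.9608 -0.2771]
 [ 1.     -0.0003 -0.0006]
 [ 0.0005 -0.2771  0.9608]] [[413.7856   0.     316.2195]
 [  0.     413.7856 240.0983]
 [  0.       0.       1.    ]]
shift [-251.7 -192.9 -192.1] twist 0 yaw now 67.09 tcp [0.2433 0.5757 0.2079]
```

View pics/c1.png

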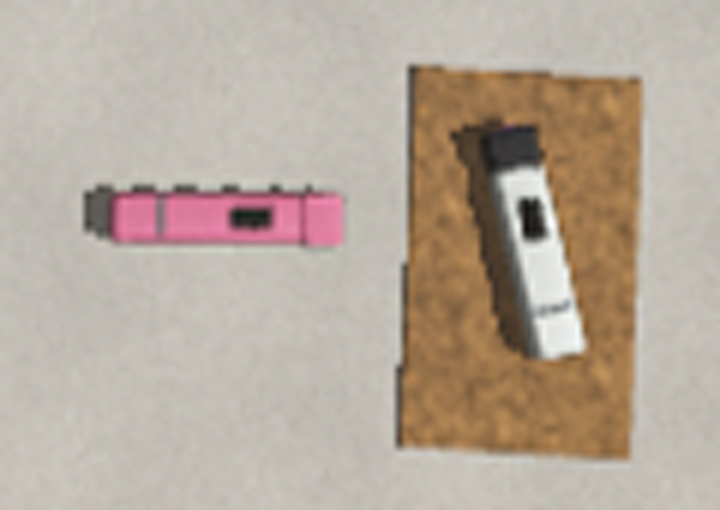

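The crop shows the white lamp on the cork at crop (535,240) with its black head up (+x). The pink one at (230,220) is not on the mat. First I'll fly by the stand with the wrist camera.

Call:
move_arm(
  series=[
    {"dz":-40},
    {"dz":-80},
    {"dz":-120},
    {"dx":-20,"dy":-30,"dz":-150},
    {"dx":-50,"dy":-55,"dz":-170},
    {"dx":-80,"dy":-80,"dz":-192},
    {"dx":-110,"dy":-105,"dz":-192},
    {"dx":-140,"dy":-130,"dz":-192},
    {"dx":-170,"dy":-150,"dz":-192},
    {"dx":-208,"dy":-140,"dz":-192},
    {"dx":-208,"dy":-140,"dz":-192},
    {"dx":-208,"dy":-140,"dz":-192},
    {"dx":-208,"dy":-140,"dz":-192},
  ],
)

```text
validation failed for argument at $.se...
```

Run:
```python
from h import *
pic('wrist','w1')
for t in ['needle','stand']: print(t,[(d['position'],round(d['confidence'],2)) for d in spot_point('wrist',t)][:3])
i=camera_info('wrist'); np.savez('w1.npz',T=i['cam_to_world'],K=i['K'])
print(proj('wrist',[0.424,0.347,0.15]))
go([0.42,0.25,0.40])
```

```text
needle []
stand [([0.425, 0.3506, 0.0016], 0.97)]
[126.6974 581.6102]
shift [-289.6 -231.2 -192.1] twist 0 yaw now 67.09 tcp [0.2433 0.5757 0.2079]
```

View pics/w1.png

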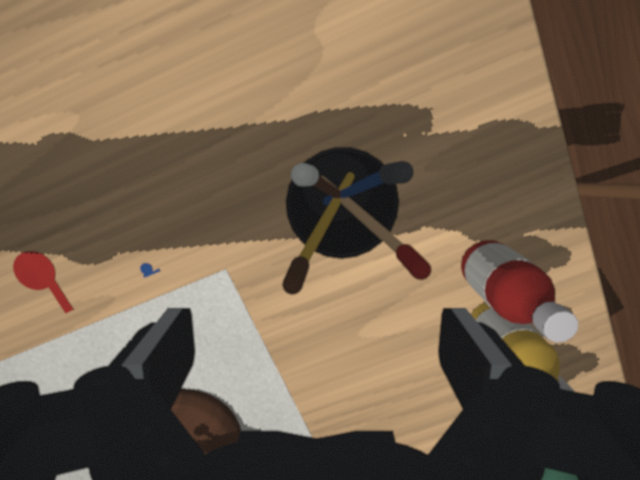

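The arm hasn't moved: the call was refused, probably because fields were missing. The picture shows the pen pot at (340,200) and the stand's foot at (205,420). I'll retry with all fields.

Call:
move_arm(
  series=[
    {"dx":0,"dy":0,"dz":-40,"twist":0,"jaw":85},
    {"dx":0,"dy":0,"dz":-80,"twist":0,"jaw":85},
    {"dx":0,"dy":0,"dz":-120,"twist":0,"jaw":85},
    {"dx":-20,"dy":-30,"dz":-140,"twist":0,"jaw":85},
    {"dx":-45,"dy":-50,"dz":-160,"twist":0,"jaw":85},
    {"dx":-75,"dy":-70,"dz":-180,"twist":0,"jaw":85},
    {"dx":-105,"dy":-90,"dz":-192,"twist":0,"jaw":85},
    {"dx":-135,"dy":-110,"dz":-192,"twist":0,"jaw":85},
    {"dx":-170,"dy":-125,"dz":-192,"twist":0,"jaw":85},
    {"dx":-208,"dy":-140,"dz":-192,"twist":0,"jaw":85},
    {"dx":-208,"dy":-140,"dz":-192,"twist":0,"jaw":85},
    {"dx":-208,"dy":-140,"dz":-192,"twist":0,"jaw":85},
    {"dx":-208,"dy":-140,"dz":-192,"twist":0,"jaw":85},
  ],
  squeeze=40,
)

```text
time_s: 2.43
tcp_pos: [0.3801, 0.366, 0.4]
orientation: [[-0.921, 0.39, -0.0], [0.39, 0.921, 0.001], [0.0, 0.0, -1.0]]
ft_force: [-0.3, 1.1, -0.1]
gripper_width: 0.998
grasp_force: 0.0
```

Run:
```python
from h import *
pic('wrist','w2')
for t in ['needle','stand']: print(t,[(d['position'],round(d['confidence'],2)) for d in spot_point('wrist',t)][:3])
i=camera_info('wrist'); np.savez('w2.npz',T=i['cam_to_world'],K=i['K'])
print(proj('wrist',[0.424,0.347,0.15]))
go([0.44,0.25,0.40]); print(get_state()['time_s'])
```

```text
needle [([0.4232, 0.3458, 0.1454], 0.48)]
stand [([0.4256, 0.349, 0.0038], 0.92), ([0.4258, 0.3445, 0.1465], 0.24)]
[315.663  240.5215]
shift [-101.2  -84.3   -0.3] twist 0 yaw now 67.23 tcp [0.3793 0.3669 0.3997]
2.5833
```

Call:
move_arm(
  series=[
    {"dx":-30,"dy":-25,"dz":0,"twist":0,"jaw":85},
    {"dx":-60,"dy":-50,"dz":0,"twist":0,"jaw":85},
    {"dx":-90,"dy":-75,"dz":0,"twist":0,"jaw":85},
    {"dx":-101,"dy":-84,"dz":0,"twist":0,"jaw":85},
    {"dx":-101,"dy":-84,"dz":0,"twist":0,"jaw":85},
    {"dx":-101,"dy":-84,"dz":0,"twist":0,"jaw":85},
  ],
  squeeze=40,
)

```text
time_s: 3.08
tcp_pos: [0.4405, 0.2495, 0.3999]
orientation: [[-0.921, 0.389, -0.0], [0.389, 0.921, 0.0], [0.0, 0.0, -1.0]]
ft_force: [-1.2, 0.5, -0.4]
gripper_width: 0.991
grasp_force: 0.0
```

Run:
```python
from h import *
b=pic('wrist','w3')
for t in ['needle','stand']: print(t,[(d['position'],round(d['confidence'],2)) for d in spot_point('wrist',t)][:3])
i=camera_info('wrist'); np.savez('w3.npz',T=i['cam_to_world'],K=i['K'])
u=proj('wrist',[0.424,0.347,0.147]); print(u, i['cam_to_world'][2])
a=cv2.imread('pics/w2.png'); b=cv2.imread('pics/w3.png')
def crop(im,u):
    x,y=[int(v) for v in np.clip(u,50,[590,430])]; print(x-50,y-50); return cv2.resize(im[y-50:y+50,x-50:x+50],None,fx=4,fy=4,interpolation=cv2.INTER_CUBIC)
cv2.imwrite('pics/c2.png',np.hstack([crop(a,(316,241)),crop(b,u)]))
go([0.43,-0.32,0.25],-76)
```

```text
needle [([0.4251, 0.3437, 0.1471], 0.61)]
stand [([0.4235, 0.3489, -0.0009], 0.56)]
[400.4742 141.5464] [-0.0005  0.2766 -0.961   0.5653]
266 191
350 91
shift [-211.6 -530.4  149.6] twist 143.3 yaw now 67.28 tcp [0.4398 0.2509 0.3997]
```

View pics/c2.png

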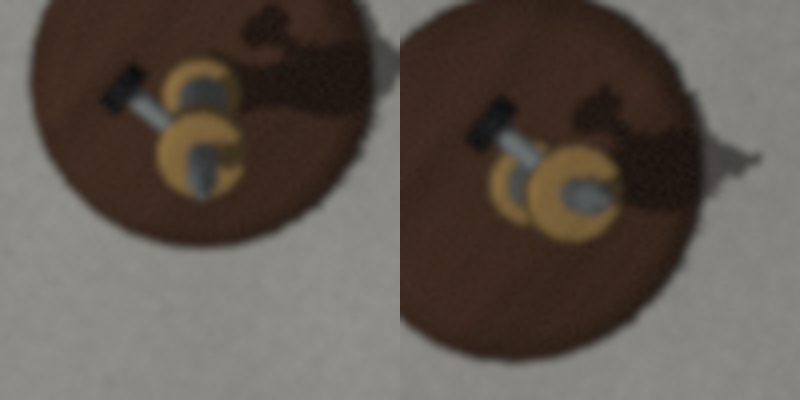

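In crop c2 the needle tip shows at w2 pixel (316.5,240.5) and w3 pixel (403.7,138.5). I'll triangulate it while heading to the lamp.

Call:
move_arm(
  series=[
    {"dx":-13,"dy":-27,"dz":0,"twist":7,"jaw":85},
    {"dx":-26,"dy":-54,"dz":0,"twist":14,"jaw":85},
    {"dx":-40,"dy":-82,"dz":0,"twist":21,"jaw":85},
    {"dx":-54,"dy":-110,"dz":0,"twist":28,"jaw":85},
    {"dx":-68,"dy":-140,"dz":10,"twist":35,"jaw":85},
    {"dx":-82,"dy":-170,"dz":20,"twist":42,"jaw":85},
    {"dx":-97,"dy":-200,"dz":30,"twist":49,"jaw":85},
    {"dx":-111,"dy":-230,"dz":40,"twist":56,"jaw":85},
    {"dx":-126,"dy":-260,"dz":50,"twist":63,"jaw":85},
    {"dx":-140,"dy":-290,"dz":60,"twist":70,"jaw":85},
    {"dx":-155,"dy":-320,"dz":70,"twist":77,"jaw":85},
    {"dx":-170,"dy":-350,"dz":80,"twist":84,"jaw":85},
    {"dx":-184,"dy":-380,"dz":90,"twist":91,"jaw":85},
    {"dx":-199,"dy":-410,"dz":105,"twist":98,"jaw":85},
    {"dx":-213,"dy":-440,"dz":120,"twist":105,"jaw":85},
    {"dx":-228,"dy":-470,"dz":135,"twist":112,"jaw":85},
    {"dx":-240,"dy":-495,"dz":145,"twist":119,"jaw":85},
    {"dx":-245,"dy":-505,"dz":150,"twist":126,"jaw":85},
    {"dx":-245,"dy":-505,"dz":150,"twist":133,"jaw":85},
    {"dx":-245,"dy":-505,"dz":150,"twist":140,"jaw":85},
  ],
  squeeze=40,
)

```text
time_s: 4.9
tcp_pos: [0.4703, -0.3111, 0.249]
orientation: [[0.957, 0.289, -0.002], [0.289, -0.957, 0.0], [-0.002, -0.0, -1.0]]
ft_force: [-0.2, 0.2, 1.0]
gripper_width: 0.994
grasp_force: 0.0
```

Call:
move_arm(
  series=[
    {"dx":0,"dy":0,"dz":0,"twist":3,"jaw":70},
    {"dx":0,"dy":0,"dz":0,"twist":3,"jaw":70},
    {"dx":0,"dy":0,"dz":0,"twist":3,"jaw":70},
  ],
  squeeze=40,
)

```text
time_s: 5.15
tcp_pos: [0.4707, -0.3102, 0.2495]
orientation: [[0.969, 0.248, -0.001], [0.248, -0.969, 0.0], [-0.001, -0.0, -1.0]]
ft_force: [-0.1, 0.8, 0.0]
gripper_width: 0.819
grasp_force: 0.0
```

Run:
```python
from h import *
P=[];X=[]
for n,u in (('w2',(316.5,240.5)),('w3',(403.7,138.5))):
    f=np.load(n+'.npz');P.append(f['K']@np.linalg.inv(f['T'])[:3]);X.append(np.array(u).reshape(2,1))
h=cv2.triangulatePoints(P[0],P[1],X[0],X[1]).ravel();print('needle',h[:3]/h[3])
im=pic('wrist','w4'); i=camera_info('wrist'); np.savez('w4.npz',T=i['cam_to_world'],K=i['K'])
for t in ['lamp','lens','mat']: print(t,[(d['position'],round(d['confidence'],2)) for d in spot_point('wrist',t)][:3])
# white top face: min-area rectangle back-projected on the plane z=0.032
hsv=cv2.cvtColor(im,cv2.COLOR_RGB2HSV); m=((hsv[...,1]<40)&(hsv[...,2]>150)).astype(np.uint8)
n,l,st,c=cv2.connectedComponentsWithStats(m)
for k in 1+np.argsort(-st[1:,4])[:3]: print(st[k],c[k],ray('wrist',c[k],.032))
print(get_state()['time_s'])
go([0.441,-0.321,0.25],-76)
```

```text
needle [0.4213 0.3488 0.1602]
lamp [([0.4491, -0.1607, -0.0018], 0.87), ([0.4368, -0.3192, 0.0027], 0.66)]
lens [([0.4906, -0.306, 0.0151], 0.81), ([0.4486, -0.2214, 0.0115], 0.72)]
mat [([0.426, -0.3153, -0.0033], 0.92)]
[ 308  197   23   70 1007] [319.9295 234.4866] [ 0.4366 -0.323   0.032 ]
[308 271  21  19 351] [317.9544 279.9544] [ 0.3909 -0.3326  0.032 ]
[543 184  11   6  19] [547.5789 187.2632] [ 0.5326 -0.5171  0.032 ]
5.35
shift [-30.6   2.5  -0.1] twist 0.2 yaw now -75.79 tcp [ 0.47   -0.3111  0.2499]
```

View pics/w4.png

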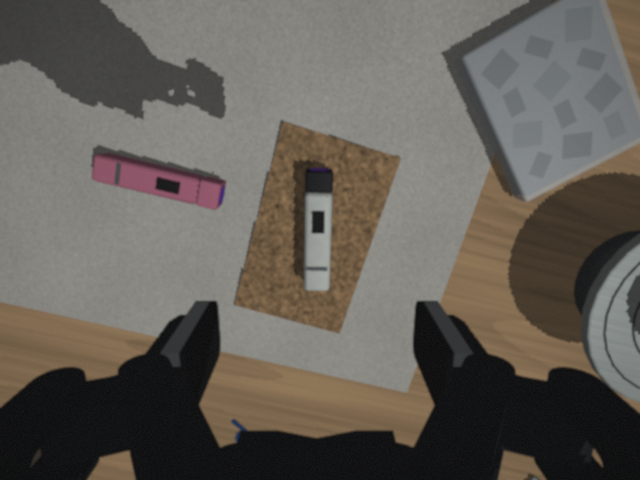

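The white lamp runs from its front end at about (319,171) to its rear at (317,290). It is almost aligned with the tool.

Run:
```python
from h import *
a=ray('wrist',(319.3,171),.032);b=ray('wrist',(317,290.5),.032);d=a-b
print(a,b,np.linalg.norm(d),np.degrees(np.arctan2(d[1],d[0])),(a+b)/2)
go([*((a+b)/2)[:2],0.012],np.degrees(np.arctan2(d[1],d[0]))-90)
```

```text
[ 0.4952 -0.3074  0.032 ] [ 0.3797 -0.3345  0.032 ] 0.1185630695077415 13.188573295033157 [ 0.4374 -0.321   0.032 ]
shift [-34.1   1.6 237.9] twist 1.0 yaw now -75.79 tcp [ 0.47   -0.3111  0.2499]
```

Call:
move_arm(
  series=[
    {"dx":-17,"dy":1,"dz":35,"twist":1,"jaw":60},
    {"dx":-34,"dy":2,"dz":70,"twist":1,"jaw":60},
    {"dx":-34,"dy":2,"dz":105,"twist":1,"jaw":60},
    {"dx":-34,"dy":2,"dz":140,"twist":1,"jaw":60},
    {"dx":-34,"dy":2,"dz":175,"twist":1,"jaw":60},
    {"dx":-34,"dy":2,"dz":200,"twist":1,"jaw":60},
    {"dx":-34,"dy":2,"dz":220,"twist":1,"jaw":60},
    {"dx":-34,"dy":2,"dz":235,"twist":1,"jaw":60},
    {"dx":-34,"dy":2,"dz":243,"twist":1,"jaw":60},
    {"dx":-34,"dy":2,"dz":243,"twist":1,"jaw":60},
    {"dx":-34,"dy":2,"dz":243,"twist":1,"jaw":60},
    {"dx":-34,"dy":2,"dz":243,"twist":1,"jaw":40},
    {"dx":-34,"dy":2,"dz":243,"twist":1,"jaw":30},
    {"dx":-34,"dy":2,"dz":243,"twist":1,"jaw":20},
    {"dx":-34,"dy":2,"dz":243,"twist":1,"jaw":20},
    {"dx":-34,"dy":2,"dz":243,"twist":1,"jaw":20},
    {"dx":-34,"dy":2,"dz":243,"twist":1,"jaw":20},
    {"dx":-34,"dy":2,"dz":243,"twist":1,"jaw":20},
  ],
  squeeze=40,
)

```text
time_s: 6.85
tcp_pos: [0.4379, -0.3217, 0.0079]
orientation: [[0.974, 0.227, 0.002], [0.227, -0.974, -0.0], [0.002, 0.0, -1.0]]
ft_force: [0.1, 1.6, 7.5]
gripper_width: 0.267
grasp_force: 38.8
```

Call:
move_arm(
  series=[
    {"dx":0,"dy":0,"dz":-15,"twist":0,"jaw":15},
    {"dx":0,"dy":0,"dz":-40,"twist":0,"jaw":15},
    {"dx":0,"dy":0,"dz":-75,"twist":0,"jaw":15},
    {"dx":0,"dy":0,"dz":-110,"twist":0,"jaw":15},
    {"dx":10,"dy":-10,"dz":-145,"twist":0,"jaw":15},
    {"dx":25,"dy":-30,"dz":-170,"twist":4,"jaw":15},
    {"dx":43,"dy":-55,"dz":-195,"twist":8,"jaw":15},
    {"dx":62,"dy":-80,"dz":-215,"twist":12,"jaw":15},
    {"dx":80,"dy":-105,"dz":-230,"twist":16,"jaw":15},
    {"dx":99,"dy":-130,"dz":-240,"twist":20,"jaw":15},
    {"dx":118,"dy":-155,"dz":-242,"twist":24,"jaw":15},
    {"dx":136,"dy":-180,"dz":-242,"twist":26,"jaw":15},
    {"dx":155,"dy":-205,"dz":-242,"twist":26,"jaw":15},
    {"dx":166,"dy":-220,"dz":-242,"twist":26,"jaw":15},
    {"dx":166,"dy":-220,"dz":-242,"twist":26,"jaw":15},
    {"dx":166,"dy":-220,"dz":-242,"twist":26,"jaw":15},
    {"dx":166,"dy":-220,"dz":-242,"twist":26,"jaw":15},
  ],
  squeeze=40,
)

```text
time_s: 8.27
tcp_pos: [0.5487, -0.0707, 0.2492]
orientation: [[0.975, -0.224, 0.0], [-0.224, -0.975, -0.0], [0.0, 0.0, -1.0]]
ft_force: [0.4, -0.2, -0.1]
gripper_width: 0.178
grasp_force: 0.0
```

Run:
```python
from h import *
im=pic('wrist','w5'); i=camera_info('wrist'); np.savez('w5.npz',T=i['cam_to_world'],K=i['K'])
for t in ['lens','beam','collar','small_planet','big_planet','cup']: print(t,[(d['position'],round(d['confidence'],2)) for d in spot_point('wrist',t)][:3])
s=get_state();print(s['time_s'],s['gripper_width'],s['grasp_force'])
go([0.522,-0.063,0.07],-102.8)
```

```text
lens [([0.6078, -0.0852, 0.081], 0.63), ([0.501, -0.3352, 0.0145], 0.61), ([0.4507, -0.2215, 0.0134], 0.6)]
beam [([0.6423, 0.0499, 0.0799], 0.96)]
collar [([0.6096, -0.0878, 0.0791], 0.8)]
small_planet [([0.6043, -0.1203, 0.0735], 0.67)]
big_planet [([0.666, 0.1368, 0.0796], 0.94)]
cup [([0.6439, 0.0474, 0.0641], 0.77), ([0.5994, -0.1229, 0.076], 0.37)]
8.6167 0.17415424659420306 0.0
shift [-28.   -1.1 179. ] twist -0.2 yaw now -102.98 tcp [ 0.549  -0.0704  0.249 ]
```

View pics/w5.png

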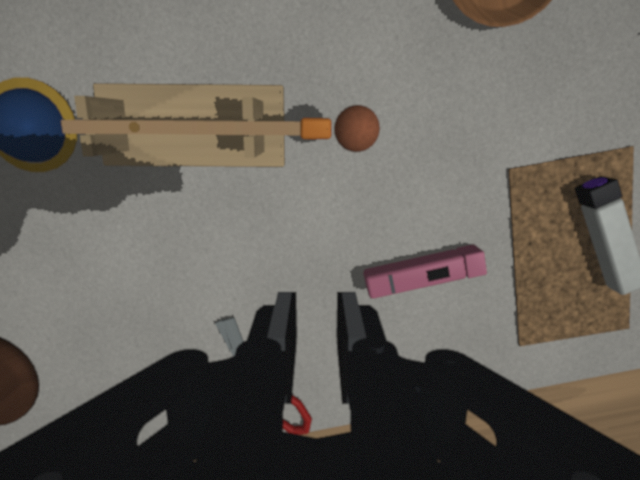

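The lamp slipped out. It now lies on the mat at about (610,235) in this picture, slightly turned. The finger tips in the images appear about 25 mm behind the TCP, so my grip was too high. I'll locate the lamp again.

```bash
cat >> h.py <<'E'
def lamp(cam='wrist',z=.032,near=None,im=None):
    im=read_camera(cam) if im is None else im
    hsv=cv2.cvtColor(im,cv2.COLOR_RGB2HSV); m=((hsv[...,1]<40)&(hsv[...,2]>150)).astype(np.uint8)
    m=cv2.morphologyEx(m,cv2.MORPH_CLOSE,np.ones((13,13)))
    n,l,st,c=cv2.connectedComponentsWithStats(m)
    for k in 1+np.argsort(-st[1:,4])[:4]:
        ys,xs=np.nonzero(l==k)
        if st[k,4]<150: continue
        P=np.array([ray(cam,(x,y),z)[:2] for x,y in zip(xs,ys)]).astype(np.float32)
        r=cv2.minAreaRect(P*1000); print('white',st[k],'centre',P.mean(0),'rect mm',r)
E
python3 - <<'E'
from h import *
im=cv2.imread('pics/w5.png')[:,:,::-1].copy(); lamp(im=im)
a,b,c,d=[ray('wrist',u,.032) for u in ((578,190),(616,180),(640,288),(609,293))]
print(a,b,c,d)
go([0.47,-0.33,0.25],-80)
E
```

```text
white [ 600  202   40   86 1938] centre [ 0.4385 -0.3483] rect mm ((434.7637939453125, -351.4127197265625), (92.96351623535156, 26.212121963500977), 13.858857154846191)
[ 0.5018 -0.3095  0.032 ] [ 0.5033 -0.3442  0.032 ] [ 0.3885 -0.3642  0.032 ] [ 0.39  -0.334  0.032]
shift [-18.7 270.7  -1.1] twist -23.0 yaw now -102.98 tcp [ 0.549  -0.0704  0.249 ]
```

Call:
move_arm(
  series=[
    {"dx":-2,"dy":25,"dz":0,"twist":-3,"jaw":60},
    {"dx":-4,"dy":55,"dz":0,"twist":-6,"jaw":60},
    {"dx":-6,"dy":85,"dz":0,"twist":-9,"jaw":60},
    {"dx":-8,"dy":115,"dz":0,"twist":-12,"jaw":60},
    {"dx":-10,"dy":145,"dz":0,"twist":-15,"jaw":60},
    {"dx":-12,"dy":175,"dz":0,"twist":-18,"jaw":60},
    {"dx":-14,"dy":205,"dz":0,"twist":-21,"jaw":60},
    {"dx":-16,"dy":235,"dz":0,"twist":-23,"jaw":60},
    {"dx":-18,"dy":260,"dz":0,"twist":-23,"jaw":60},
    {"dx":-19,"dy":271,"dz":0,"twist":-23,"jaw":60},
    {"dx":-19,"dy":271,"dz":0,"twist":-23,"jaw":60},
    {"dx":-19,"dy":271,"dz":0,"twist":-23,"jaw":60},
    {"dx":-19,"dy":271,"dz":0,"twist":-23,"jaw":60},
  ],
  squeeze=60,
)

```text
time_s: 9.7
tcp_pos: [0.4708, -0.3283, 0.2486]
orientation: [[0.984, 0.177, -0.0], [0.177, -0.984, 0.001], [0.0, -0.001, -1.0]]
ft_force: [-0.3, 0.8, -0.1]
gripper_width: 0.705
grasp_force: 0.0
```

Run:
```python
from h import *
im=pic('wrist','w6'); lamp(im=im)
for t in ['lamp','lens']: print(t,[(d['position'],round(d['confidence'],2)) for d in spot_point('wrist',t)][:3])
go([0.4374,-0.34,0.25],-80)
cv2.imwrite('pics/c3.png',cv2.resize(im[130:330,180:460,::-1],None,fx=2.5,fy=2.5,interpolation=cv2.INTER_CUBIC))
```

```text
white [ 320  192   28   94 2162] centre [ 0.4346 -0.3516] rect mm ((433.6914978027344, -351.6585388183594), (93.42538452148438, 22.72823143005371), 13.603363037109375)Traceback (most recent call last):
  File "<stdin>", line 2, in <module>
  File "h.py", line 24, in lamp
    P=np.array([ray(cam,(x,y),z)[:2] for x,y in zip(xs,ys)]).astype(np.float32)
                ~~~^^^^^^^^^^^^^
  File "h.py", line 8, in ray
    i=camera_info(cam); T=np.array(i['cam_to_world']); d=T[:3,:3]@np.linalg.inv(i['K'])@np.array([*uv,1.]); o=T[:3,3]; return o+d*(z-o[2])/d[2]
ValueError: time passes only in moves, steps and waits
```

```bash
sed -i 's/^from station import \*/import functools\nfrom station import *\nimport station\ncamera_info=functools.lru_cache(None)(station.camera_info)/' h.py
python3 - <<'E'
from h import *
im=cv2.imread('pics/w6.png')
cv2.imwrite('pics/c3.png',cv2.resize(im[150:310,250:430],None,fx=4,fy=3.75,interpolation=cv2.INTER_CUBIC))
E
```

```text
(no output)
```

View pics/c3.png

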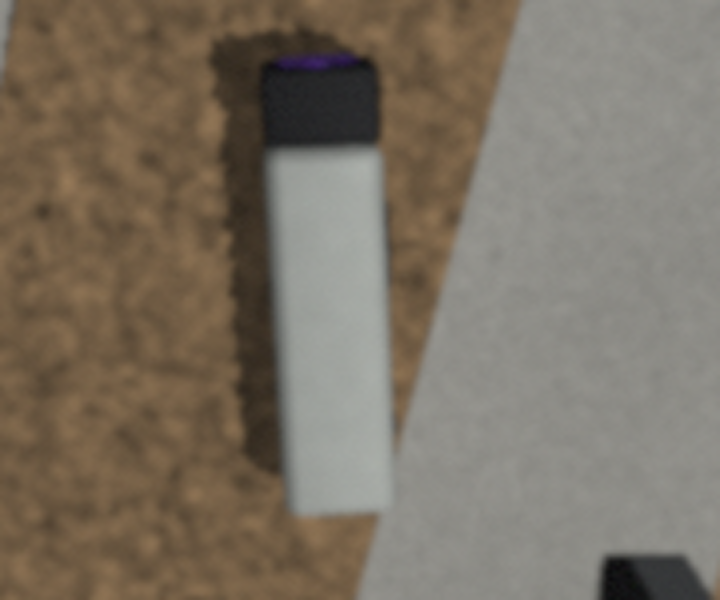

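The picture shows the lamp resolved on its side: no switch is visible, the lens is at (318,62) and the rear at (340,510). It has rolled about 90° towards -y. I'll probe the tip height with shut fingers beside the lamp, then try to tip it back upright.

Call:
move_arm(
  series=[
    {"dx":-10,"dy":20,"dz":30,"twist":-3,"jaw":20},
    {"dx":-25,"dy":53,"dz":55,"twist":-3,"jaw":0},
    {"dx":-25,"dy":53,"dz":90,"twist":-3,"jaw":0},
    {"dx":-25,"dy":53,"dz":125,"twist":-3,"jaw":0},
    {"dx":-25,"dy":53,"dz":160,"twist":-3,"jaw":0},
    {"dx":-25,"dy":53,"dz":190,"twist":-3,"jaw":0},
    {"dx":-25,"dy":53,"dz":210,"twist":-3,"jaw":0},
    {"dx":-25,"dy":53,"dz":225,"twist":-3,"jaw":0},
    {"dx":-25,"dy":53,"dz":235,"twist":-3,"jaw":0},
    {"dx":-25,"dy":53,"dz":240,"twist":-3,"jaw":0},
    {"dx":-25,"dy":53,"dz":243,"twist":-3,"jaw":0},
    {"dx":-25,"dy":53,"dz":243,"twist":-3,"jaw":0},
    {"dx":-25,"dy":53,"dz":243,"twist":-3,"jaw":0},
  ],
  squeeze=60,
)

```text
time_s: 10.83
tcp_pos: [0.4554, -0.3864, 0.0067]
orientation: [[0.974, 0.227, 0.001], [0.227, -0.974, -0.001], [0.001, 0.001, -1.0]]
ft_force: [0.4, 0.1, -0.7]
gripper_width: -0.002
grasp_force: 0.0
```

Run:
```python
from h import *
im=pic('wrist','w7'); s=get_state(); print(s['ft_force'],s['gripper_width'],s['time_s']); print(proj('wrist',s['tcp_pos']))
T=np.array(s['tcp_pos']);R=np.array(s['orientation'])
for z in (0,-10,-20,-30): print(z,proj('wrist',T+R@[.011,0,z/1e3]))
lamp(im=im,z=.030)
```

```text
[ 0.1503  0.0463 -0.1016] 0.0019186707202213822 10.8833
[316.9369 288.3653]
0 [316.9366 264.2319]
-10 [316.9995 272.5359]
-20 [317.0702 281.8634]
-30 [317.1502 292.4158]
white [   41     0   526   373 90843] centre [ 0.5199 -0.3957] rect mm ((493.6402282714844, -376.6422119140625), (130.84738159179688, 168.1586151123047), 13.100787162780762)
white [ 182  308   70   54 2784] centre [ 0.4383 -0.3512] rect mm ((437.61846923828125, -351.34588623046875), (21.655502319335938, 26.67576026916504), 8.314568519592285)
white [   0  218   18  221 2029] centre [ 0.4348 -0.2722] rect mm ((417.99639892578125, -273.4981994628906), (95.4439926147461, 5.952549457550049), 1.2129173278808594)
white [ 613   53   27   78 1004] centre [ 0.5575 -0.4667] rect mm ((556.4210205078125, -469.1332702636719), (27.13054847717285, 7.02994966506958), 42.82734680175781)
```

View pics/w7.png

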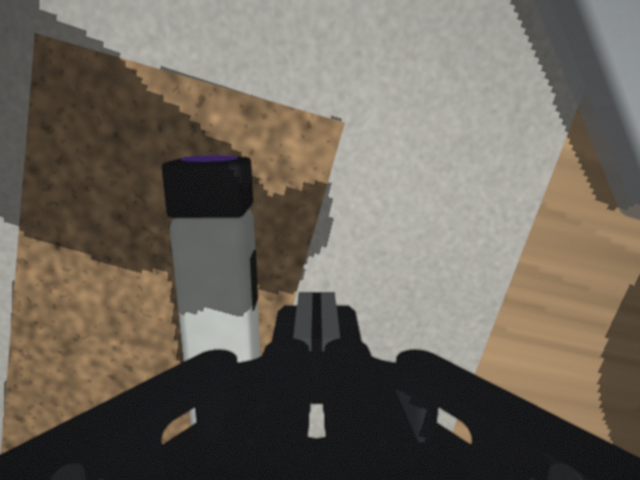

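Call:
move_arm(
  series=[
    {"dx":0,"dy":0,"dz":4,"twist":0,"jaw":0},
    {"dx":0,"dy":0,"dz":8,"twist":0,"jaw":0},
    {"dx":0,"dy":0,"dz":8,"twist":0,"jaw":0},
  ],
  squeeze=60,
)

```text
time_s: 11.13
tcp_pos: [0.4546, -0.3859, -0.0026]
orientation: [[0.974, 0.227, -0.0], [0.227, -0.974, 0.001], [-0.0, -0.001, -1.0]]
ft_force: [0.9, 0.5, -0.5]
gripper_width: -0.005
grasp_force: 0.0
```

Call:
move_arm(
  series=[
    {"dx":0,"dy":0,"dz":2,"twist":0,"jaw":0},
    {"dx":0,"dy":0,"dz":3,"twist":0,"jaw":0},
    {"dx":0,"dy":0,"dz":3,"twist":0,"jaw":0},
  ],
  squeeze=60,
)

```text
time_s: 11.38
tcp_pos: [0.4546, -0.3862, -0.0053]
orientation: [[0.974, 0.226, -0.0], [0.226, -0.974, 0.0], [-0.0, -0.0, -1.0]]
ft_force: [0.5, 0.9, -0.7]
gripper_width: 0.001
grasp_force: 0.0
```

Call:
move_arm(
  series=[
    {"dx":0,"dy":0,"dz":2,"twist":0,"jaw":0},
    {"dx":0,"dy":0,"dz":4,"twist":0,"jaw":0},
    {"dx":0,"dy":0,"dz":6,"twist":0,"jaw":0},
    {"dx":0,"dy":0,"dz":6,"twist":0,"jaw":0},
  ],
  squeeze=60,
)

```text
time_s: 11.72
tcp_pos: [0.4546, -0.386, -0.0116]
orientation: [[0.974, 0.226, -0.0], [0.226, -0.974, 0.0], [-0.0, -0.001, -1.0]]
ft_force: [-0.3, 0.0, -0.1]
gripper_width: -0.003
grasp_force: 0.0
```

Call:
move_arm(
  series=[
    {"dx":0,"dy":0,"dz":2,"twist":0,"jaw":0},
    {"dx":0,"dy":0,"dz":4,"twist":0,"jaw":0},
    {"dx":0,"dy":0,"dz":4,"twist":0,"jaw":0},
  ],
  squeeze=60,
)

```text
time_s: 11.97
tcp_pos: [0.4546, -0.3861, -0.0155]
orientation: [[0.974, 0.226, -0.0], [0.226, -0.974, 0.0], [-0.0, -0.0, -1.0]]
ft_force: [-0.5, -0.3, 0.1]
gripper_width: 0.0
grasp_force: 0.0
```

Call:
move_arm(
  series=[
    {"dx":0,"dy":0,"dz":2,"twist":0,"jaw":0},
    {"dx":0,"dy":0,"dz":4,"twist":0,"jaw":0},
    {"dx":0,"dy":0,"dz":4,"twist":0,"jaw":0},
  ],
  squeeze=60,
)

```text
time_s: 12.22
tcp_pos: [0.4548, -0.3862, -0.0194]
orientation: [[0.974, 0.227, -0.0], [0.227, -0.974, 0.0], [-0.0, -0.0, -1.0]]
ft_force: [1.5, -0.2, 1.1]
gripper_width: 0.002
grasp_force: 0.4
```

Call:
move_arm(
  series=[
    {"dx":0,"dy":0,"dz":2,"twist":0,"jaw":0},
    {"dx":0,"dy":0,"dz":3,"twist":0,"jaw":0},
    {"dx":0,"dy":0,"dz":3,"twist":0,"jaw":0},
  ],
  squeeze=60,
)

```text
time_s: 12.47
tcp_pos: [0.455, -0.387, -0.0219]
orientation: [[0.974, 0.226, 0.001], [0.226, -0.974, -0.001], [0.0, 0.001, -1.0]]
ft_force: [1.0, -1.9, 1.7]
gripper_width: 0.001
grasp_force: 1.0
```

Call:
move_arm(
  series=[
    {"dx":0,"dy":0,"dz":1,"twist":0,"jaw":0},
    {"dx":0,"dy":0,"dz":2,"twist":0,"jaw":0},
    {"dx":0,"dy":0,"dz":2,"twist":0,"jaw":0},
  ],
  squeeze=60,
)

```text
time_s: 12.72
tcp_pos: [0.4549, -0.3871, -0.0232]
orientation: [[0.974, 0.226, 0.001], [0.226, -0.974, -0.001], [0.001, 0.001, -1.0]]
ft_force: [-1.3, -1.1, 12.0]
gripper_width: -0.004
grasp_force: 6.5
```

Contact comes at TCP z of about -0.022, so the real tips sit about 22–26 mm behind the reported TCP. That explains the slip. The switch at (253,280) in w7 shows the lamp's top facing -y. Next I'll push high on that side to tip it back. If it only slides, it stays on the mat.

Call:
move_arm(
  series=[
    {"dx":0,"dy":0,"dz":-15,"twist":0,"jaw":0},
    {"dx":-3,"dy":-3,"dz":-28,"twist":0,"jaw":0},
    {"dx":-7,"dy":-8,"dz":-28,"twist":0,"jaw":0},
    {"dx":-7,"dy":-12,"dz":-28,"twist":0,"jaw":0},
    {"dx":-7,"dy":-15,"dz":-28,"twist":0,"jaw":0},
    {"dx":-7,"dy":-18,"dz":-28,"twist":0,"jaw":0},
    {"dx":-7,"dy":-21,"dz":-28,"twist":0,"jaw":0},
    {"dx":-7,"dy":-24,"dz":-28,"twist":0,"jaw":0},
    {"dx":-7,"dy":-27,"dz":-28,"twist":0,"jaw":0},
    {"dx":-7,"dy":-30,"dz":-28,"twist":0,"jaw":0},
    {"dx":-7,"dy":-33,"dz":-28,"twist":0,"jaw":0},
    {"dx":-7,"dy":-36,"dz":-28,"twist":0,"jaw":0},
    {"dx":-7,"dy":-39,"dz":-28,"twist":0,"jaw":0},
    {"dx":-7,"dy":-42,"dz":-28,"twist":0,"jaw":0},
    {"dx":-7,"dy":-42,"dz":-28,"twist":0,"jaw":0},
  ],
  squeeze=60,
)

```text
time_s: 13.97
tcp_pos: [0.4383, -0.346, 0.0038]
orientation: [[0.974, 0.227, -0.0], [0.227, -0.974, 0.001], [-0.0, -0.001, -1.0]]
ft_force: [0.3, -0.3, -0.7]
gripper_width: -0.003
grasp_force: 0.2
```

Call:
move_arm(
  series=[
    {"dx":0,"dy":4,"dz":-10,"twist":0,"jaw":0},
    {"dx":0,"dy":4,"dz":-40,"twist":0,"jaw":40},
    {"dx":10,"dy":4,"dz":-80,"twist":0,"jaw":60},
    {"dx":20,"dy":4,"dz":-120,"twist":0,"jaw":60},
    {"dx":30,"dy":4,"dz":-160,"twist":0,"jaw":60},
    {"dx":30,"dy":4,"dz":-200,"twist":0,"jaw":60},
    {"dx":30,"dy":4,"dz":-245,"twist":0,"jaw":60},
    {"dx":30,"dy":4,"dz":-245,"twist":0,"jaw":60},
    {"dx":30,"dy":4,"dz":-245,"twist":0,"jaw":60},
  ],
  squeeze=60,
)

```text
time_s: 14.72
tcp_pos: [0.4693, -0.3456, 0.2525]
orientation: [[0.974, 0.226, 0.005], [0.226, -0.974, -0.003], [0.004, 0.004, -1.0]]
ft_force: [0.7, 0.1, -0.1]
gripper_width: 0.701
grasp_force: 0.0
```

Run:
```python
from h import *
im=pic('wrist','w8'); lamp(im=im)
print([(d['position'],round(d['confidence'],2)) for d in spot_point('wrist','lens')])
# small thumbnail of lamp as text: dark switch pixels inside white
p=np.array(proj('wrist',[0.445,-0.335,.03])).astype(int);print(p)
g=cv2.cvtColor(im,cv2.COLOR_RGB2GRAY)
sub=g[p[1]-75:p[1]+75:5,p[0]-50:p[0]+50:3]
print('\n'.join(''.join(' .:-=+*#%@'[min(v//26,9)] for v in r) for r in sub))
print(get_state()['time_s'])
```

```text
white [ 555  217   85  126 3861] centre [ 0.4497 -0.6239] rect mm ((449.00103759765625, -629.2476196289062), (137.57643127441406, 60.295982360839844), 1.9911096096038818)
white [ 276  187   26   94 2189] centre [ 0.4288 -0.3266] rect mm ((428.05865478515625, -326.8531494140625), (92.56602478027344, 22.87136459350586), 13.224352836608887)
white [358 165  27  23 216] centre [ 0.5028 -0.3927] rect mm ((501.1230773925781, -391.36761474609375), (15.907082557678223, 24.638046264648438), 60.97865676879883)
white [490 153  57  33 191] centre [ 0.5349 -0.5165] rect mm ((537.1319580078125, -519.3463134765625), (3.9862804412841797, 55.522499084472656), 42.499794006347656)
[([0.4478, -0.2205, 0.0147], 0.62)]
[300 219]
------------=-------====------=--=
=-----=---------------=--------=--
=---::...::::-=--------=-==---===-
-=--:.:.:.:.:..:-=----=--------===
-==-:::...........-------------=--
=-=--::...........=----=--------==
-----::...........--==-=======----
----=:............=-------=-------
=--==:..:----------==---===------=
=----:::=++******+--=-----------=-
===--:.:=+*******+=--=---===---=-=
==---:::=********=-==------------+
-----:.:=+*******=-------=---==-=+
-----:.:=+*******=-===------====++
------::=+*******=-=--=-----=--=++
===--:::=+*******+------==----=+++
=-----..-+*******+=-=---------=+++
--=--:..-+*******+-=---==-----++++
-----::.-+*******+===---==--==++++
-----:..-+*******+--------=--+++++
-=----:.-+*******+--------===+++++
=-===-::-+*******+-----==---++++++
------.:-+*******+--------==++++++
-=----.:-+*******+----==---+++++++
==----:::+*******+--=--=-==+++++++
--=----::+*******+--------++++++++
-=-------+*******+=-==--==++++++++
-----=---++******+-=----=+++++++++
====-------=-==---=======+++++++++
-----=-------------==-==++++++++++
14.8167
```

It only slid (centre now (0.441,-0.324), still on its side). The mat's 4 mm edge can serve as the stop. I'll grip it properly now, set it on the bench along the mat's -y edge, and tip it back onto the mat.

Call:
move_arm(
  series=[
    {"dx":-10,"dy":-12,"dz":30,"twist":0,"jaw":55},
    {"dx":-22,"dy":-28,"dz":65,"twist":0,"jaw":55},
    {"dx":-22,"dy":-28,"dz":105,"twist":0,"jaw":55},
    {"dx":-22,"dy":-28,"dz":145,"twist":0,"jaw":55},
    {"dx":-22,"dy":-28,"dz":185,"twist":0,"jaw":55},
    {"dx":-22,"dy":-28,"dz":215,"twist":0,"jaw":55},
    {"dx":-22,"dy":-28,"dz":240,"twist":0,"jaw":55},
    {"dx":-22,"dy":-28,"dz":257,"twist":0,"jaw":55},
    {"dx":-22,"dy":-28,"dz":267,"twist":0,"jaw":55},
    {"dx":-22,"dy":-28,"dz":267,"twist":0,"jaw":55},
    {"dx":-22,"dy":-28,"dz":267,"twist":0,"jaw":35},
    {"dx":-22,"dy":-28,"dz":267,"twist":0,"jaw":25},
    {"dx":-22,"dy":-28,"dz":267,"twist":0,"jaw":20},
    {"dx":-22,"dy":-28,"dz":267,"twist":0,"jaw":20},
    {"dx":-22,"dy":-28,"dz":267,"twist":0,"jaw":20},
  ],
  squeeze=40,
)

```text
time_s: 16.07
tcp_pos: [0.4414, -0.3222, -0.017]
orientation: [[0.974, 0.227, 0.002], [0.227, -0.974, -0.001], [0.002, 0.001, -1.0]]
ft_force: [-1.4, 0.4, 7.4]
gripper_width: 0.314
grasp_force: 41.1
```

Call:
move_arm(
  series=[
    {"dx":0,"dy":0,"dz":-10,"twist":0,"jaw":20},
    {"dx":0,"dy":0,"dz":-25,"twist":0,"jaw":20},
    {"dx":0,"dy":0,"dz":-40,"twist":0,"jaw":20},
    {"dx":0,"dy":0,"dz":-40,"twist":0,"jaw":20},
  ],
  squeeze=40,
)

```text
time_s: 16.4
tcp_pos: [0.442, -0.3227, 0.0247]
orientation: [[0.974, 0.226, 0.003], [0.226, -0.974, -0.002], [0.003, 0.002, -1.0]]
ft_force: [0.9, -0.8, -2.1]
gripper_width: 0.316
grasp_force: 40.1
```

Run:
```python
from h import *
for c,im in (('top',cv2.imread('pics/top0.png')[:,:,::-1].copy()),):
    hsv=cv2.cvtColor(im,cv2.COLOR_RGB2HSV); m=((hsv[...,0]>8)&(hsv[...,0]<22)&(hsv[...,1]>110)).astype(np.uint8); m[:250]=0;m[328:]=0;m[:,:400]=0;m[:,455:]=0
    m=cv2.morphologyEx(m,cv2.MORPH_CLOSE,np.ones((9,9)))
    ys,xs=np.nonzero(m);P=np.array([ray(c,(x,y),.004)[:2] for x,y in zip(xs,ys)]).astype(np.float32)
    r=cv2.minAreaRect(P*1000);print(r,cv2.boxPoints(r))
```

```text
((429.18682861328125, -316.1947021484375), (117.99317169189453, 196.99087524414062), 87.67851257324219) [[ 328.3825 -371.1531]
 [ 525.2117 -379.1326]
 [ 529.9912 -261.2363]
 [ 333.162  -253.2568]]
```

Call:
move_arm(
  series=[
    {"dx":-8,"dy":20,"dz":0,"twist":4,"jaw":20},
    {"dx":-16,"dy":40,"dz":0,"twist":8,"jaw":20},
    {"dx":-24,"dy":60,"dz":0,"twist":12,"jaw":20},
    {"dx":-29,"dy":74,"dz":0,"twist":15,"jaw":20},
    {"dx":-29,"dy":74,"dz":10,"twist":15,"jaw":20},
    {"dx":-29,"dy":74,"dz":22,"twist":15,"jaw":20},
    {"dx":-29,"dy":74,"dz":32,"twist":15,"jaw":20},
    {"dx":-29,"dy":74,"dz":38,"twist":15,"jaw":20},
    {"dx":-29,"dy":74,"dz":41,"twist":15,"jaw":20},
    {"dx":-29,"dy":74,"dz":41,"twist":15,"jaw":20},
    {"dx":-29,"dy":74,"dz":41,"twist":15,"jaw":32},
    {"dx":-29,"dy":74,"dz":41,"twist":15,"jaw":38},
    {"dx":-29,"dy":74,"dz":39,"twist":15,"jaw":42},
    {"dx":-29,"dy":74,"dz":20,"twist":15,"jaw":42},
    {"dx":-29,"dy":74,"dz":-10,"twist":15,"jaw":42},
    {"dx":-29,"dy":74,"dz":-45,"twist":15,"jaw":20},
    {"dx":-29,"dy":100,"dz":-45,"twist":15,"jaw":0},
    {"dx":-29,"dy":120,"dz":-45,"twist":15,"jaw":0},
    {"dx":-29,"dy":120,"dz":-10,"twist":15,"jaw":0},
  ],
  squeeze=40,
)

```text
time_s: 17.98
tcp_pos: [0.4433, -0.4534, 0.039]
orientation: [[0.999, -0.034, 0.009], [-0.034, -0.999, -0.012], [0.01, 0.012, -1.0]]
ft_force: [1.1, -1.4, -0.7]
gripper_width: 0.002
grasp_force: 0.0
```

Run:
```python
from h import *
im=pic('top','t9'); m=im[240:345,385:480]; lamp('top',.026,im=np.pad(m,((240,135),(385,160),(0,0))))
go([0.43,-0.44,0.0],-92.3); s=get_state(); print(s['time_s'])
```

```text
white [ 385  240   95   34 1612] centre [ 0.5439 -0.3765] rect mm ((527.4695434570312, -330.8490295410156), (103.70604705810547, 295.52508544921875), 1.0968081951141357)
white [420 322  56  18 610] centre [ 0.2905 -0.3904] rect mm ((299.401611328125, -376.6858215332031), (51.675376892089844, 170.6916961669922), 1.13997483253479)
shift [-9.9 -6.3 28.8] twist 0.4 yaw now -91.93 tcp [ 0.4396 -0.4466  0.0288]
18.0333
```

Call:
move_arm(
  series=[
    {"dx":-10,"dy":-5,"dz":15,"twist":0,"jaw":0},
    {"dx":-10,"dy":-8,"dz":31,"twist":0,"jaw":0},
    {"dx":-10,"dy":-12,"dz":31,"twist":0,"jaw":0},
    {"dx":-10,"dy":-16,"dz":31,"twist":0,"jaw":0},
    {"dx":-10,"dy":-20,"dz":31,"twist":0,"jaw":0},
    {"dx":-10,"dy":-24,"dz":31,"twist":0,"jaw":0},
    {"dx":-10,"dy":-28,"dz":31,"twist":0,"jaw":0},
    {"dx":-10,"dy":-32,"dz":31,"twist":0,"jaw":0},
    {"dx":-10,"dy":-36,"dz":31,"twist":0,"jaw":0},
    {"dx":-10,"dy":-40,"dz":31,"twist":0,"jaw":0},
    {"dx":-10,"dy":-44,"dz":31,"twist":0,"jaw":0},
    {"dx":-10,"dy":-48,"dz":31,"twist":0,"jaw":0},
    {"dx":-10,"dy":-52,"dz":30,"twist":0,"jaw":0},
    {"dx":-10,"dy":-56,"dz":29,"twist":0,"jaw":0},
    {"dx":-10,"dy":-60,"dz":28,"twist":0,"jaw":0},
    {"dx":-10,"dy":-64,"dz":27,"twist":0,"jaw":0},
    {"dx":-10,"dy":-64,"dz":27,"twist":0,"jaw":0},
  ],
  squeeze=40,
)

```text
time_s: 19.45
tcp_pos: [0.4328, -0.3929, 0.0121]
orientation: [[0.999, -0.039, 0.008], [-0.039, -0.999, -0.019], [0.009, 0.018, -1.0]]
ft_force: [-10.4, -14.7, 52.1]
gripper_width: 0.002
grasp_force: 21.6
```

Call:
move_arm(
  series=[
    {"dx":0,"dy":10,"dz":-10,"twist":0,"jaw":0},
    {"dx":0,"dy":10,"dz":-45,"twist":0,"jaw":30},
    {"dx":10,"dy":0,"dz":-80,"twist":0,"jaw":55},
    {"dx":25,"dy":-10,"dz":-120,"twist":0,"jaw":55},
    {"dx":40,"dy":-10,"dz":-160,"twist":0,"jaw":55},
    {"dx":40,"dy":-10,"dz":-200,"twist":0,"jaw":55},
    {"dx":40,"dy":-10,"dz":-240,"twist":0,"jaw":55},
    {"dx":40,"dy":-10,"dz":-250,"twist":0,"jaw":55},
    {"dx":40,"dy":-10,"dz":-250,"twist":0,"jaw":55},
    {"dx":40,"dy":-10,"dz":-250,"twist":0,"jaw":55},
  ],
  squeeze=40,
)

```text
time_s: 20.28
tcp_pos: [0.4723, -0.3718, 0.255]
orientation: [[0.999, -0.033, 0.001], [-0.033, -0.999, 0.0], [0.001, -0.0, -1.0]]
ft_force: [-0.3, -0.1, -0.5]
gripper_width: 0.644
grasp_force: 0.0
```

Run:
```python
from h import *
im=pic('wrist','w9'); lamp(im=im)
p=np.array(proj('wrist',[0.43,-0.37,.03])).astype(int);print(p)
g=cv2.cvtColor(im,cv2.COLOR_RGB2GRAY)
sub=g[p[1]-85:p[1]+75:5,p[0]-70:p[0]+70:3]
print('\n'.join(''.join(' .:-=+*#%@'[min(v//26,9)] for v in r) for r in sub))
print(get_state()['time_s'])
```

```text
white [  192    29   223   173 13250] centre [ 0.5377 -0.374 ] rect mm ((549.969970703125, -376.2068786621094), (210.74354553222656, 118.22901153564453), 66.6619644165039)
white [  241   204   171   162 11851] centre [ 0.3691 -0.3978] rect mm ((378.0233459472656, -373.9214172363281), (172.31671142578125, 174.36485290527344), 88.10624694824219)
white [ 550  109   90  194 8473] centre [ 0.4413 -0.6366] rect mm ((441.9009094238281, -636.711669921875), (188.212646484375, 84.68378448486328), 10.246452331542969)
white [  97  213  112   92 3604] centre [ 0.4079 -0.2112] rect mm ((418.1461486816406, -206.89715576171875), (110.94007873535156, 94.21987915039062), 83.94178009033203)
[316 239]
-==--------=---==--=====-=+++++++++++++++++++++
--=---=-----===-=----======++++++++++++++++++++
---===---=------------=====++++++++++++++++++++
===---==-----==--------==-+++++++++++++++++++++
-----------=--=========-=-=++++++++++++++++++++
--====---=-===-=-==------::-:::::::-=++++++++++
=--======-=-:--=-==--=-=:::-..........+++++++++
=--====-=-=====-=-=----=:::-..........+++++++++
-------------====-===---:
[... 434 characters left out ...]
-=********=+++++++++
=-----==---=---=------=-=:::=********++++++++++
----=---------===-=--==--::-=********++++++++++
--=-------=----------=---:::=********++++++++++
=---=====--=--====---==-::--=********++++++++++
===---------==------=-==:::-=********++++++++++
--=----==-------==-----=-::-=********++++++++++
==----=--------------==--::-=********++++++++++
====---=--==--:--=--=--=-:--=********++++++++++
-=-====---====-----=====-:--=********++++++++++
---=---=-----=-==---===-==++=********++++++++++
-----==---=-=----------===++=********++++++++++
--==---==----==--------=-=+++++++++++++++++++++
-=-------------=======-==-+++++++++++++++++++++
-----==-==--==---===----==+++++++++++++++++++++
20.3333
```

It hasn't tipped; the finger rode up on it, and friction on the rising face jams a purely horizontal push. I'll measure the lamp's edge, then push while raising the finger along the tipping arc.

Run:
```python
from h import *
im=cv2.imread('pics/w9.png'); g=cv2.cvtColor(im,cv2.COLOR_BGR2GRAY)
for v in (188,193,198): 
    r=np.nonzero(g[v,326:370]<48)[0]+326; print(v,r.min(),r.max(), ray('wrist',(r.max()+.5,v),.026),ray('wrist',(r.min()-.5,v),.026))
for v in (225,255,285):
    row=im[v,320:366].astype(int); print(v,g[v,322:366].tolist())
for v in (170,175,180,185,290,295,300): print(v,g[v,335:350:3].tolist())
go([0.43,-0.42,0.0],-92.3)
```

```text
188 330 356 [ 0.4784 -0.4098  0.026 ] [ 0.4793 -0.384   0.026 ]
193 330 356 [ 0.4736 -0.4098  0.026 ] [ 0.4745 -0.3839  0.026 ]
198 330 356 [ 0.4688 -0.4097  0.026 ] [ 0.4696 -0.3838  0.026 ]
225 [58, 65, 76, 79, 78, 79, 78, 84, 101, 120, 138, 152, 158, 161, 162, 164, 164, 164, 167, 167, 169, 171, 172, 173, 174, 173, 174, 173, 175, 173, 169, 166, 170, 169, 154, 133, 120, 134, 142, 143, 144, 146, 145, 145]
255 [60, 68, 77, 76, 77, 77, 80, 93, 112, 132, 148, 159, 163, 164, 165, 166, 168, 168, 168, 169, 167, 167, 168, 169, 170, 170, 172, 172, 173, 173, 173, 174, 171, 161, 150, 148, 151, 151, 150, 151, 151, 151, 153, 151]
285 [69, 82, 89, 92, 90, 89, 89, 103, 121, 140, 155, 161, 162, 162, 164, 164, 166, 166, 169, 168, 169, 169, 167, 168, 170, 170, 170, 172, 173, 173, 174, 169, 162, 151, 147, 149, 151, 152, 151, 150, 150, 150, 150, 148]
170 [150, 153, 153, 151, 148]
175 [142, 143, 143, 149, 147]
180 [44, 45, 46, 48, 49]
185 [40, 39, 39, 43, 41]
290 [161, 164, 167, 169, 169]
295 [155, 157, 160, 162, 161]
300 [145, 146, 146, 147, 145]
shift [-40.1  50.4 253.9] twist 0.4 yaw now -91.9 tcp [ 0.4719 -0.3714  0.2539]
```

Call:
move_arm(
  series=[
    {"dx":-10,"dy":30,"dz":20,"twist":0,"jaw":20},
    {"dx":-30,"dy":58,"dz":40,"twist":0,"jaw":0},
    {"dx":-40,"dy":58,"dz":80,"twist":0,"jaw":0},
    {"dx":-40,"dy":58,"dz":120,"twist":0,"jaw":0},
    {"dx":-40,"dy":58,"dz":160,"twist":0,"jaw":0},
    {"dx":-40,"dy":58,"dz":195,"twist":0,"jaw":0},
    {"dx":-40,"dy":58,"dz":225,"twist":0,"jaw":0},
    {"dx":-40,"dy":58,"dz":248,"twist":0,"jaw":0},
    {"dx":-40,"dy":58,"dz":260,"twist":0,"jaw":0},
    {"dx":-40,"dy":58,"dz":266,"twist":0,"jaw":0},
    {"dx":-40,"dy":53,"dz":266,"twist":0,"jaw":0},
    {"dx":-40,"dy":48,"dz":266,"twist":0,"jaw":0},
    {"dx":-40,"dy":43,"dz":266,"twist":0,"jaw":0},
    {"dx":-40,"dy":39,"dz":266,"twist":0,"jaw":0},
    {"dx":-40,"dy":36,"dz":266,"twist":0,"jaw":0},
    {"dx":-40,"dy":34,"dz":266,"twist":0,"jaw":0},
    {"dx":-40,"dy":34,"dz":266,"twist":0,"jaw":0},
  ],
  squeeze=40,
)

```text
time_s: 21.75
tcp_pos: [0.4313, -0.4131, -0.0061]
orientation: [[0.999, -0.037, 0.005], [-0.037, -0.999, -0.014], [0.005, 0.014, -1.0]]
ft_force: [-5.4, -15.7, 16.2]
gripper_width: -0.002
grasp_force: 9.5
```

Call:
move_arm(
  series=[
    {"dx":0,"dy":0,"dz":-4,"twist":0,"jaw":0},
    {"dx":0,"dy":0,"dz":-8,"twist":0,"jaw":0},
    {"dx":0,"dy":-1,"dz":-12,"twist":0,"jaw":0},
    {"dx":0,"dy":-3,"dz":-15,"twist":0,"jaw":0},
    {"dx":0,"dy":-6,"dz":-18,"twist":0,"jaw":0},
    {"dx":0,"dy":-9,"dz":-20,"twist":0,"jaw":0},
    {"dx":0,"dy":-12,"dz":-22,"twist":0,"jaw":0},
    {"dx":0,"dy":-15,"dz":-23,"twist":0,"jaw":0},
    {"dx":0,"dy":-18,"dz":-24,"twist":0,"jaw":0},
    {"dx":0,"dy":-21,"dz":-25,"twist":0,"jaw":0},
    {"dx":0,"dy":-24,"dz":-25,"twist":0,"jaw":0},
    {"dx":0,"dy":-27,"dz":-25,"twist":0,"jaw":0},
    {"dx":0,"dy":-27,"dz":-25,"twist":0,"jaw":0},
  ],
  squeeze=40,
)

```text
time_s: 22.83
tcp_pos: [0.432, -0.377, 0.0137]
orientation: [[0.999, -0.033, -0.0], [-0.033, -0.999, 0.001], [-0.0, -0.001, -1.0]]
ft_force: [1.2, -0.5, -0.4]
gripper_width: 0.002
grasp_force: 0.0
```

Call:
move_arm(
  series=[
    {"dx":0,"dy":5,"dz":-15,"twist":0,"jaw":0},
    {"dx":0,"dy":5,"dz":-45,"twist":0,"jaw":30},
    {"dx":10,"dy":0,"dz":-80,"twist":0,"jaw":55},
    {"dx":25,"dy":0,"dz":-120,"twist":0,"jaw":55},
    {"dx":40,"dy":0,"dz":-160,"twist":0,"jaw":55},
    {"dx":40,"dy":0,"dz":-200,"twist":0,"jaw":55},
    {"dx":40,"dy":0,"dz":-240,"twist":0,"jaw":55},
    {"dx":40,"dy":0,"dz":-240,"twist":0,"jaw":55},
    {"dx":40,"dy":0,"dz":-240,"twist":0,"jaw":55},
  ],
  squeeze=40,
)

```text
time_s: 23.58
tcp_pos: [0.4726, -0.3804, 0.2563]
orientation: [[0.999, -0.033, 0.004], [-0.033, -0.999, -0.002], [0.004, 0.002, -1.0]]
ft_force: [0.7, -0.7, 0.0]
gripper_width: 0.647
grasp_force: 0.0
```

Run:
```python
from h import *
im=pic('wrist','w10')
print([(d['position'],round(d['confidence'],2)) for d in spot_point('wrist','lamp')])
p=np.array(proj('wrist',[0.43,-0.37,.03])).astype(int);print(p)
g=cv2.cvtColor(im,cv2.COLOR_RGB2GRAY)
sub=g[p[1]-85:p[1]+75:5,p[0]-80:p[0]+70:3]
print('\n'.join(''.join(' .:-=+*#%@'[min(v//26,9)] for v in r) for r in sub))
print(get_state()['time_s'])
```

```text
[([0.4294, -0.3715, 0.0032], 0.94), ([0.4472, -0.1637, -0.0022], 0.83)]
[308 239]
==--=-------====---=--=====-=+++++++++++++++++++++
----==---=-----=====---======+++++++++++++++++++++
------===--==-==-----=----===+++++++++++++++++++++
---====--==-----=---=-----==-++++*++++++++++++++++
-------------==--=----==-----+++++++++++++++++++++
-----===----=-====:::::.....::-+++++++++++++++++++
=--==-======-=-----:::.........-++++++++++++++++++
====--====-=-=-===-:::.........=++++++++++++++++++
==-----=--=----==--:::.........=++++++++++++++++++
==------------=--=-:::.........=*+++++++++++++++++
===----====--=====-.:::-=======+++++++++++++++++++
--===-===-------==-::.-+*******+++++++++++++++++++
=--==--------=====-::::+*******+++++++++++++++++++
-----=-==-==-=====-::::+*******+++++++++++++++++++
=-----=========--=-::::+*....**+++++++++++++++++++
=--------===-----=-::::+*....**+++++++++++++++++++
--=--=---=-==------::::+*....**+++++++++++++++++++
===------====---==-::.:+*....+*+++++++++++++++++++
-=-=--=---=---=----:..:+*****+*+++++++++++++++++++
=--=---=-=-=-----==::::+*******+++*+++++++++++++++
=------------=-----::.:+*******+++++++++++++++++++
--====-=====--=--==-:::+*******+++++++++++++++++++
--====-=-=-----==--:..:+*******+++++++++++++++++++
-==--==---==-------::.:+*******+++++++++++++++++++
--====-------------::::=+******+++++++++++++++++++
---===----=--==--:-.:::=++++++*+++++++++++++++++++
--========---====--::.:=*******+++++++++++++++++++
-=----=---=-----=-==---=*******+++++++++++++++++++
--------==---=-==------=*******+++++++++++++++++++
::  :====-==------------=====+++++++++++++++++++++
:   .--------=-=--========-==+++++++++++++++++++++
.   .---==--=--===-=-===----=+++++++++++++++++++++
23.6833
```

It worked: the lamp is upright again (switch visible on top), lying along the mat's -y edge. Now the proper grip.

Run:
```python
from h import *
im=cv2.imread('pics/w10.png'); g=cv2.cvtColor(im,cv2.COLOR_BGR2GRAY).astype(int)
for v in (185,190,195,200): r=np.nonzero(g[v,293:330]<48)[0]+293; print(v,r.min(),r.max())
for v in (265,275,285): d=np.diff(g[v,285:335]); print(v,285+d.argmax(),g[v,310:330].tolist())
print('col',[(v,g[v,308]) for v in list(range(174,186,2))+list(range(286,304,2))])
a=ray('wrist',(309,179),.032);b=ray('wrist',(308,297),.032);d=a-b
print(a,b,np.linalg.norm(d),np.degrees(np.arctan2(d[1],d[0])),(a+b)/2)
go([*((a+b)/2)[:2],-.015],-92.3)
```

```text
185 294 319
190 294 319
195 294 319
200 294 319
265 295 [165, 166, 168, 169, 169, 170, 172, 172, 172, 163, 153, 149, 149, 149, 147, 148, 150, 152, 150, 149]
275 294 [136, 137, 138, 137, 139, 137, 140, 148, 158, 159, 152, 146, 150, 150, 151, 150, 150, 151, 149, 148]
285 295 [168, 169, 168, 169, 172, 172, 173, 172, 170, 162, 152, 147, 150, 151, 150, 150, 150, 151, 151, 150]
col [(174, np.int64(97)), (176, np.int64(70)), (178, np.int64(55)), (180, np.int64(46)), (182, np.int64(46)), (184, np.int64(33)), (286, np.int64(168)), (288, np.int64(166)), (290, np.int64(166)), (292, np.int64(167)), (294, np.int64(166)), (296, np.int64(163)), (298, np.int64(140)), (300, np.int64(106)), (302, np.int64(100))]
[ 0.4892 -0.3724  0.032 ] [ 0.3701 -0.3668  0.032 ] 0.11925601832184617 -2.696226773289127 [ 0.4297 -0.3696  0.032 ]
shift [-42.2  -7.4 268.2] twist 0.4 yaw now -91.91 tcp [ 0.4717 -0.3787  0.2531]
```

Call:
move_arm(
  series=[
    {"dx":-20,"dy":-7,"dz":30,"twist":1,"jaw":55},
    {"dx":-42,"dy":-7,"dz":65,"twist":1,"jaw":55},
    {"dx":-42,"dy":-7,"dz":105,"twist":1,"jaw":55},
    {"dx":-42,"dy":-7,"dz":145,"twist":1,"jaw":55},
    {"dx":-42,"dy":-7,"dz":185,"twist":1,"jaw":55},
    {"dx":-42,"dy":-7,"dz":215,"twist":1,"jaw":55},
    {"dx":-42,"dy":-7,"dz":240,"twist":1,"jaw":55},
    {"dx":-42,"dy":-7,"dz":257,"twist":1,"jaw":55},
    {"dx":-42,"dy":-7,"dz":267,"twist":1,"jaw":55},
    {"dx":-42,"dy":-7,"dz":267,"twist":1,"jaw":55},
    {"dx":-42,"dy":-7,"dz":267,"twist":1,"jaw":35},
    {"dx":-42,"dy":-7,"dz":267,"twist":1,"jaw":25},
    {"dx":-42,"dy":-7,"dz":267,"twist":1,"jaw":18},
    {"dx":-42,"dy":-7,"dz":267,"twist":1,"jaw":18},
    {"dx":-42,"dy":-7,"dz":267,"twist":1,"jaw":18},
  ],
  squeeze=40,
)

```text
time_s: 24.93
tcp_pos: [0.4308, -0.3714, -0.012]
orientation: [[0.999, -0.051, 0.002], [-0.051, -0.999, -0.001], [0.002, 0.001, -1.0]]
ft_force: [-0.4, 1.2, 6.8]
gripper_width: 0.293
grasp_force: 41.2
```

Call:
move_arm(
  series=[
    {"dx":0,"dy":0,"dz":-10,"twist":0,"jaw":18},
    {"dx":0,"dy":0,"dz":-30,"twist":0,"jaw":18},
    {"dx":0,"dy":0,"dz":-60,"twist":0,"jaw":18},
    {"dx":0,"dy":0,"dz":-60,"twist":0,"jaw":18},
    {"dx":0,"dy":0,"dz":-60,"twist":0,"jaw":18},
  ],
  squeeze=40,
)

```text
time_s: 25.35
tcp_pos: [0.4312, -0.3715, 0.0488]
orientation: [[0.999, -0.051, 0.003], [-0.051, -0.999, -0.002], [0.003, 0.001, -1.0]]
ft_force: [-0.1, 0.7, -1.2]
gripper_width: 0.298
grasp_force: 40.1
```

Run:
```python
from h import *
b=np.array([0.6645,0.135]);c=np.array([0.607,-0.1165]) 
bx=(c-b)/np.linalg.norm(c-b); print('bx',bx,np.linalg.norm(c-b))
# refine from w5 picture: ball blobs
T=np.load('w5.npz')
def ray5(uv,z):
    d=T['T'][:3,:3]@np.linalg.inv(T['K'])@np.array([*uv,1.]);o=T['T'][:3,3];return o+d*(z-o[2])/d[2]
im=cv2.imread('pics/w5.png');hsv=cv2.cvtColor(im,cv2.COLOR_BGR2HSV)
m=((hsv[...,0]>8)&(hsv[...,0]<16)&(hsv[...,1]>190)&(hsv[...,2]>140)).astype(np.uint8);n,l,st,ce=cv2.connectedComponentsWithStats(m);k=1+st[1:,4].argmax();print('collar',st[k],ce[k],ray5(ce[k],.092))
for u,z in (((357,128.5),.08),((134,127),.089),((24,125),.08),((66,127),.089),((300,127.5),.089)): print(u,ray5(u,z))
s=get_state();print(s['grasp_force'],s['gripper_width'],s['tcp_pos'],s['time_s'])
```

```text
bx [-0.2229 -0.9748] 0.257989340865083Traceback (most recent call last):
  File "<stdin>", line 9, in <module>
ValueError: attempt to get argmax of an empty sequence
```

Run:
```python
from h import *
T=np.load('w5.npz')
def ray5(uv,z):
    d=T['T'][:3,:3]@np.linalg.inv(T['K'])@np.array([*uv,1.]);o=T['T'][:3,3];return (o+d*(z-o[2])/d[2])[:2]
im=cv2.imread('pics/w5.png');print(im[128,315],im[128,200])
hsv=cv2.cvtColor(im,cv2.COLOR_BGR2HSV)
m=((hsv[...,0]>8)&(hsv[...,0]<22)&(hsv[...,1]>170)&(hsv[...,2]>130)).astype(np.uint8);m[:,:285]=0;m[160:]=0
ys,xs=np.nonzero(m);print(xs.min(),xs.max(),ys.min(),ys.max(),len(xs))
u={'small':((357,128.5),.08),'screw':((134,127),.089),'big':((24,125),.08),'collar':((316,128.5),.09)}
for k,(a,z) in u.items(): print(k,ray5(a,z))
```

```text
[ 48 101 161] [ 86 115 139]
302 329 119 137 506
small [ 0.6035 -0.1168]
screw [0.6432 0.0488]
big [0.6647 0.1355]
collar [ 0.6109 -0.0856]
```

Call:
move_arm(
  series=[
    {"dx":5,"dy":-20,"dz":-25,"twist":1,"jaw":18},
    {"dx":10,"dy":-45,"dz":-45,"twist":2,"jaw":18},
    {"dx":15,"dy":-75,"dz":-50,"twist":3,"jaw":18},
    {"dx":20,"dy":-105,"dz":-50,"twist":4,"jaw":18},
    {"dx":25,"dy":-135,"dz":-50,"twist":5,"jaw":18},
    {"dx":30,"dy":-165,"dz":-50,"twist":6,"jaw":18},
    {"dx":36,"dy":-195,"dz":-50,"twist":7,"jaw":18},
    {"dx":42,"dy":-225,"dz":-50,"twist":8,"jaw":18},
    {"dx":50,"dy":-255,"dz":-45,"twist":9,"jaw":18},
    {"dx":57,"dy":-280,"dz":-35,"twist":10,"jaw":18},
    {"dx":64,"dy":-300,"dz":-20,"twist":10.3,"jaw":18},
    {"dx":70,"dy":-310,"dz":-8,"twist":10.3,"jaw":18},
    {"dx":74,"dy":-311.5,"dz":-2,"twist":10.3,"jaw":18},
    {"dx":74,"dy":-311.5,"dz":-2,"twist":10.3,"jaw":18},
    {"dx":74,"dy":-311.5,"dz":-2,"twist":10.3,"jaw":18},
  ],
  squeeze=40,
)

```text
time_s: 26.6
tcp_pos: [0.5194, -0.0647, 0.0489]
orientation: [[0.973, -0.23, -0.001], [-0.23, -0.973, -0.001], [-0.001, 0.001, -1.0]]
ft_force: [-0.2, -0.1, -2.1]
gripper_width: 0.296
grasp_force: 40.1
```

Run:
```python
from h import *
im=pic('wrist','w11'); go([0.5214,-0.0644,.0505],-103.2)
for t in ('lens','collar'): print(t,[(d['position'],round(d['confidence'],2)) for d in spot_point('wrist',t)])
s=get_state();print(s['grasp_force'],s['time_s'])
R=np.array(s['orientation']);p=np.array(s['tcp_pos'])
print('lens pred',proj('wrist',p+R@[.0585,0,-.0295]),'collar pred',proj('wrist',[.6115,-.0855,.092]))
for t in ('lens','collar'): print('scene',t,[(d['position'],round(d['confidence'],2)) for d in (pic('scene','s11') is not None and spot_point('scene',t))])
```

```text
shift [ 1.7 -1.1 -1.2] twist -0.1 yaw now -103.32 tcp [ 0.5195 -0.0651  0.0493]
lens [([0.4499, -0.2217, 0.0119], 0.78), ([0.5744, -0.0813, 0.0784], 0.72)]
collar [([0.6095, -0.0863, 0.0811], 0.67)]
40.10345220565796 26.75
lens pred [315.8241 155.5147] collar pred [311.5388  25.2386]
scene lens [([0.5746, -0.079, 0.0807], 0.73), ([0.4518, -0.2263, 0.0144], 0.73)]
scene collar [([0.6143, -0.0844, 0.0792], 0.76)]
```

View pics/w11.png

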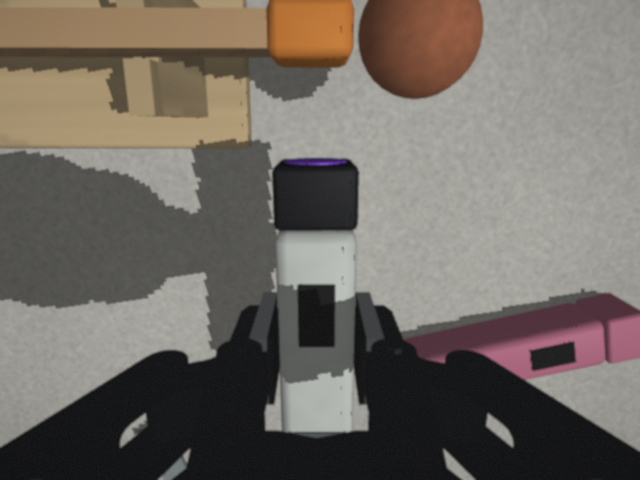

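The lens shows at (316,162) and the collar spans (268–352, 0–66). The lens is about 37 mm from the collar centre and 2 mm to one side. After a small correction I'll hold.

Call:
move_arm(
  series=[
    {"dx":1.5,"dy":-1,"dz":-0.5,"twist":0,"jaw":18},
    {"dx":3,"dy":-2,"dz":-1,"twist":0,"jaw":18},
    {"dx":3,"dy":-2,"dz":-1,"twist":0,"jaw":18},
    {"dx":3,"dy":-2,"dz":-1,"twist":0,"jaw":18},
    {"dx":3,"dy":-2,"dz":-1,"twist":0,"jaw":18},
    {"dx":3,"dy":-2,"dz":-1,"twist":0,"jaw":18},
    {"dx":3,"dy":-2,"dz":-1,"twist":0,"jaw":18},
    {"dx":3,"dy":-2,"dz":-1,"twist":0,"jaw":18},
    {"dx":3,"dy":-2,"dz":-1,"twist":0,"jaw":18},
    {"dx":3,"dy":-2,"dz":-1,"twist":0,"jaw":18},
    {"dx":3,"dy":-2,"dz":-1,"twist":0,"jaw":18},
    {"dx":3,"dy":-2,"dz":-1,"twist":0,"jaw":18},
    {"dx":3,"dy":-2,"dz":-1,"twist":0,"jaw":18},
    {"dx":3,"dy":-2,"dz":-1,"twist":0,"jaw":18},
    {"dx":3,"dy":-2,"dz":-1,"twist":0,"jaw":18},
    {"dx":3,"dy":-2,"dz":-1,"twist":0,"jaw":18},
    {"dx":3,"dy":-2,"dz":-1,"twist":0,"jaw":18},
    {"dx":3,"dy":-2,"dz":-1,"twist":0,"jaw":18},
    {"dx":3,"dy":-2,"dz":-1,"twist":0,"jaw":18},
    {"dx":3,"dy":-2,"dz":-1,"twist":0,"jaw":18},
  ],
  squeeze=40,
)

```text
time_s: 28.62
tcp_pos: [0.5233, -0.0622, 0.0499]
orientation: [[0.974, -0.229, -0.0], [-0.229, -0.974, 0.0], [-0.0, -0.0, -1.0]]
ft_force: [-0.0, 0.5, -0.9]
gripper_width: 0.293
grasp_force: 40.1
```

Call:
move_arm(
  series=[
    {"dx":0,"dy":0,"dz":0,"twist":0,"jaw":18},
    {"dx":0,"dy":0,"dz":0,"twist":0,"jaw":18},
    {"dx":0,"dy":0,"dz":0,"twist":0,"jaw":18},
    {"dx":0,"dy":0,"dz":0,"twist":0,"jaw":18},
    {"dx":0,"dy":0,"dz":0,"twist":0,"jaw":18},
    {"dx":0,"dy":0,"dz":0,"twist":0,"jaw":18},
    {"dx":0,"dy":0,"dz":0,"twist":0,"jaw":18},
    {"dx":0,"dy":0,"dz":0,"twist":0,"jaw":18},
    {"dx":0,"dy":0,"dz":0,"twist":0,"jaw":18},
    {"dx":0,"dy":0,"dz":0,"twist":0,"jaw":18},
    {"dx":0,"dy":0,"dz":0,"twist":0,"jaw":18},
    {"dx":0,"dy":0,"dz":0,"twist":0,"jaw":18},
    {"dx":0,"dy":0,"dz":0,"twist":0,"jaw":18},
    {"dx":0,"dy":0,"dz":0,"twist":0,"jaw":18},
    {"dx":0,"dy":0,"dz":0,"twist":0,"jaw":18},
  ],
  squeeze=40,
)

```text
time_s: 29.87
tcp_pos: [0.5233, -0.0622, 0.0499]
orientation: [[0.974, -0.229, 0.0], [-0.229, -0.974, 0.0], [0.0, -0.0, -1.0]]
ft_force: [-0.7, -0.3, -2.0]
gripper_width: 0.294
grasp_force: 40.1
```

Run:
```python
from h import *
go([0.430,-0.318,.035],-75)
s=get_state();print(s['grasp_force'],s['time_s'])
```

```text
shift [-32.4 270.3  14.9] twist -28.2 yaw now -103.21 tcp [ 0.5233 -0.0622  0.0499]
40.10294795036316 29.8667
```

Call:
move_arm(
  series=[
    {"dx":-10,"dy":5,"dz":-15,"twist":0,"jaw":18},
    {"dx":-20,"dy":20,"dz":-35,"twist":-1,"jaw":18},
    {"dx":-25,"dy":45,"dz":-45,"twist":-3,"jaw":18},
    {"dx":-30,"dy":75,"dz":-45,"twist":-5,"jaw":18},
    {"dx":-32,"dy":105,"dz":-45,"twist":-7,"jaw":18},
    {"dx":-32,"dy":135,"dz":-45,"twist":-9,"jaw":18},
    {"dx":-32,"dy":165,"dz":-45,"twist":-11,"jaw":18},
    {"dx":-32,"dy":195,"dz":-45,"twist":-13,"jaw":18},
    {"dx":-32,"dy":225,"dz":-35,"twist":-15,"jaw":18},
    {"dx":-32,"dy":250,"dz":-20,"twist":-15,"jaw":18},
    {"dx":-32,"dy":266,"dz":0,"twist":-15,"jaw":18},
    {"dx":-32,"dy":270,"dz":20,"twist":-15,"jaw":18},
    {"dx":-32,"dy":270,"dz":38,"twist":-15,"jaw":18},
    {"dx":-32,"dy":270,"dz":50,"twist":-15,"jaw":18},
    {"dx":-32,"dy":270,"dz":57,"twist":-15,"jaw":18},
    {"dx":-32,"dy":270,"dz":60,"twist":-15,"jaw":18},
    {"dx":-32,"dy":270,"dz":61,"twist":-15,"jaw":18},
    {"dx":-32,"dy":270,"dz":61,"twist":-15,"jaw":18},
    {"dx":-32,"dy":270,"dz":61,"twist":-15,"jaw":18},
  ],
  squeeze=40,
)

```text
time_s: 31.45
tcp_pos: [0.4311, -0.3179, -0.0104]
orientation: [[0.999, 0.032, 0.001], [0.032, -0.999, -0.001], [0.001, 0.001, -1.0]]
ft_force: [-1.1, -0.0, -1.9]
gripper_width: 0.296
grasp_force: 40.1
```

Call:
move_arm(
  series=[
    {"dx":0,"dy":0,"dz":0,"twist":0,"jaw":30},
    {"dx":0,"dy":0,"dz":0,"twist":0,"jaw":38},
    {"dx":0,"dy":0,"dz":0,"twist":0,"jaw":45},
    {"dx":0,"dy":0,"dz":0,"twist":0,"jaw":50},
    {"dx":0,"dy":0,"dz":-3,"twist":0,"jaw":50},
    {"dx":0,"dy":0,"dz":-20,"twist":0,"jaw":50},
    {"dx":0,"dy":0,"dz":-50,"twist":0,"jaw":50},
    {"dx":0,"dy":0,"dz":-90,"twist":0,"jaw":50},
    {"dx":20,"dy":0,"dz":-130,"twist":0,"jaw":50},
    {"dx":40,"dy":0,"dz":-170,"twist":0,"jaw":50},
    {"dx":40,"dy":0,"dz":-210,"twist":0,"jaw":50},
    {"dx":40,"dy":0,"dz":-250,"twist":0,"jaw":50},
    {"dx":40,"dy":0,"dz":-250,"twist":0,"jaw":50},
    {"dx":40,"dy":0,"dz":-250,"twist":0,"jaw":50},
  ],
  squeeze=40,
)

```text
time_s: 32.62
tcp_pos: [0.4714, -0.3176, 0.2416]
orientation: [[0.999, 0.031, 0.004], [0.031, -1.0, -0.002], [0.004, 0.002, -1.0]]
ft_force: [-0.1, 0.5, -0.2]
gripper_width: 0.584
grasp_force: 0.0
```

Run:
```python
from h import *
im=pic('wrist','w12')
for t in ('lamp','lens'): print(t,[(d['position'],round(d['confidence'],2)) for d in spot_point('wrist',t)])
p=np.array(proj('wrist',[0.43,-0.32,.03])).astype(int);print(p)
g=cv2.cvtColor(im,cv2.COLOR_RGB2GRAY)
sub=g[p[1]-85:p[1]+85:7,p[0]-60:p[0]+60:4]
print('\n'.join(''.join(' .:-=+*#%@'[min(v//26,9)] for v in r) for r in sub))
# approach pose to beam: look from above balance point
go([0.64,0.045,.25],-13.2); print(get_state()['time_s'])
```

```text
lamp [([0.4487, -0.1633, 0.0002], 0.88)]
lens [([0.4478, -0.2217, 0.0115], 0.95), ([0.4871, -0.3169, 0.0149], 0.78)]
[319 241]
-=----------=---------==--===-
-------=-----==--=---------=--
=--=--=---------=-----------=-
=---=---....::::-=----==-==--=
---=-=--::. ......----=-==----
=--=---:::........-==-------=-
-------=:.........--=----=----
----==--:::-======-==------==-
----===-.::+*****+-===------==
-=----=-..:++****+=-=--==----=
--------.::++...*+--=--------=
-=---=--:.:=+...*+--=---=----+
------=-:..=+...*+--===--==--+
-----=--:..=+****+---------==+
--------:.:=+****+-------=--=+
--------::.=+****+-==-------=+
-------=:::=+****+---------=++
=--=---=::.-+****+---=---=--++
--=-----:::--====+:--------=++
---------::-+*****-----=-===++
------------+***+*--=--==-==++
----=----=--======-------=-+++
-----=----==-------==----=-+++
--=---=---==--------=-----=+++
===--==----------=-=-------+++
shift [ 181.3 -355.3  -11.9] twist -75.0 yaw now -88.21 tcp [ 0.4698 -0.3158  0.2378]
32.7667
```

The lamp lies upright on the mat with its switch on top. On to the beam.

Call:
move_arm(
  series=[
    {"dx":14,"dy":-28,"dz":-12,"twist":-6,"jaw":45},
    {"dx":28,"dy":-56,"dz":-12,"twist":-12,"jaw":45},
    {"dx":42,"dy":-84,"dz":-12,"twist":-18,"jaw":45},
    {"dx":56,"dy":-112,"dz":-12,"twist":-24,"jaw":45},
    {"dx":70,"dy":-140,"dz":-12,"twist":-30,"jaw":45},
    {"dx":84,"dy":-168,"dz":-12,"twist":-36,"jaw":45},
    {"dx":98,"dy":-196,"dz":-12,"twist":-42,"jaw":45},
    {"dx":112,"dy":-224,"dz":-12,"twist":-48,"jaw":45},
    {"dx":126,"dy":-252,"dz":-12,"twist":-54,"jaw":45},
    {"dx":140,"dy":-280,"dz":-12,"twist":-60,"jaw":45},
    {"dx":154,"dy":-308,"dz":-12,"twist":-66,"jaw":45},
    {"dx":168,"dy":-336,"dz":-12,"twist":-72,"jaw":45},
    {"dx":182,"dy":-364,"dz":-12,"twist":-75,"jaw":45},
    {"dx":192,"dy":-388,"dz":-12,"twist":-75,"jaw":45},
    {"dx":192,"dy":-388,"dz":-12,"twist":-75,"jaw":45},
    {"dx":192,"dy":-388,"dz":-12,"twist":-75,"jaw":45},
    {"dx":192,"dy":-388,"dz":-12,"twist":-75,"jaw":45},
  ],
  squeeze=60,
)

```text
time_s: 34.18
tcp_pos: [0.6494, 0.0763, 0.2494]
orientation: [[0.23, 0.973, -0.003], [0.973, -0.23, -0.001], [-0.002, -0.002, -1.0]]
ft_force: [0.1, -0.9, -0.7]
gripper_width: 0.527
grasp_force: 0.0
```

Run:
```python
from h import *
im=pic('wrist','w13')
for t in ('beam','big_planet','small_planet','collar'): print(t,[(np.round(d['position'],4),round(d['confidence'],2)) for d in spot_point('wrist',t)][:2])
g=cv2.cvtColor(im,cv2.COLOR_RGB2GRAY); q=proj('wrist',[.6435,.049,.089]); print(q)
cv2.imwrite('pics/c13.png',cv2.resize(im[80:400,200:440,::-1],None,fx=1.8,fy=1.8))
go([.6435,.049,.1],-13.2);print(get_state()['time_s'])
```

```text
beam [(array([0.6445, 0.0488, 0.0804]), 0.82)]
big_planet [(array([ 0.6402,  0.0321, -0.0002]), 0.74), (array([0.661 , 0.1359, 0.0813]), 0.71)]
small_planet [(array([ 0.602 , -0.1212,  0.0741]), 0.67)]
collar [(array([ 0.6098, -0.0887,  0.0808]), 0.77)]
[317.2432 244.2371]
shift [-27.9  -0.1 151. ] twist -0.1 yaw now -13.31 tcp [0.65   0.0761 0.251 ]
34.4333
```

View pics/c13.png

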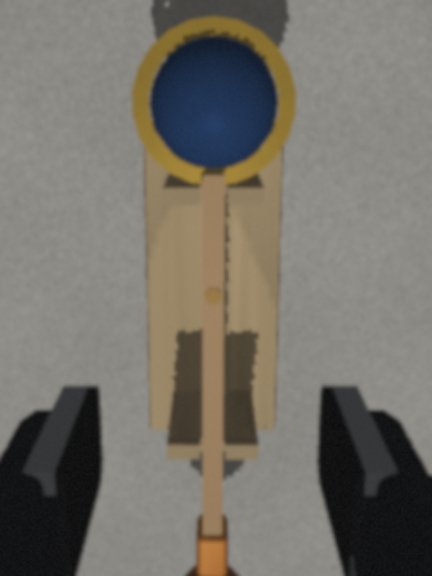

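The brass screw is at image (318,244), matching the prediction of (317,244), and the lath is aligned within 0.4°. Gripping at the balance point.

Call:
move_arm(
  series=[
    {"dx":-14,"dy":0.5,"dz":30,"twist":0.4,"jaw":45},
    {"dx":-28,"dy":0.5,"dz":65,"twist":0.4,"jaw":45},
    {"dx":-28,"dy":0.5,"dz":100,"twist":0.4,"jaw":45},
    {"dx":-28,"dy":0.5,"dz":135,"twist":0.4,"jaw":45},
    {"dx":-28,"dy":0.5,"dz":165,"twist":0.4,"jaw":45},
    {"dx":-28,"dy":0.5,"dz":185,"twist":0.4,"jaw":45},
    {"dx":-28,"dy":0.5,"dz":198,"twist":0.4,"jaw":45},
    {"dx":-28,"dy":0.5,"dz":205,"twist":0.4,"jaw":45},
    {"dx":-28,"dy":0.5,"dz":205,"twist":0.4,"jaw":45},
    {"dx":-28,"dy":0.5,"dz":205,"twist":0.4,"jaw":45},
    {"dx":-28,"dy":0.5,"dz":205,"twist":0.4,"jaw":30},
    {"dx":-28,"dy":0.5,"dz":205,"twist":0.4,"jaw":18},
    {"dx":-28,"dy":0.5,"dz":205,"twist":0.4,"jaw":12},
    {"dx":-28,"dy":0.5,"dz":205,"twist":0.4,"jaw":5},
    {"dx":-28,"dy":0.5,"dz":205,"twist":0.4,"jaw":2},
    {"dx":-28,"dy":0.5,"dz":205,"twist":0.4,"jaw":2},
    {"dx":-28,"dy":0.5,"dz":205,"twist":0.4,"jaw":2},
  ],
  squeeze=80,
)

```text
time_s: 35.85
tcp_pos: [0.645, 0.05, 0.0472]
orientation: [[0.235, 0.972, 0.002], [0.972, -0.235, 0.001], [0.001, 0.002, -1.0]]
ft_force: [-1.6, -0.3, 6.0]
gripper_width: 0.096
grasp_force: 78.6
```

Call:
move_arm(
  series=[
    {"dx":0,"dy":0,"dz":-4,"twist":0,"jaw":2},
    {"dx":0,"dy":0,"dz":-10,"twist":0,"jaw":2},
    {"dx":0,"dy":0,"dz":-20,"twist":0,"jaw":2},
    {"dx":0,"dy":0,"dz":-40,"twist":0,"jaw":2},
    {"dx":0,"dy":0,"dz":-70,"twist":0,"jaw":2},
    {"dx":0,"dy":0,"dz":-100,"twist":0,"jaw":2},
    {"dx":0,"dy":0,"dz":-130,"twist":0,"jaw":2},
    {"dx":0,"dy":0,"dz":-160,"twist":0,"jaw":2},
    {"dx":0,"dy":0,"dz":-180,"twist":0,"jaw":2},
    {"dx":0,"dy":0,"dz":-190,"twist":0,"jaw":2},
    {"dx":0,"dy":0,"dz":-190,"twist":0,"jaw":2},
  ],
  squeeze=80,
)

```text
time_s: 36.77
tcp_pos: [0.6455, 0.0496, 0.2388]
orientation: [[0.236, 0.972, 0.004], [0.972, -0.236, 0.001], [0.002, 0.004, -1.0]]
ft_force: [-0.4, -0.3, -2.8]
gripper_width: 0.095
grasp_force: 78.2
```

Run:
```python
from h import *
im=pic('scene','s14'); pic('wrist','w14')
for c in ('scene','wrist'):
  for t in ('big_planet','small_planet','cup','collar','needle'): print(c,t,[(np.round(d['position'],4),round(d['confidence'],2)) for d in spot_point(c,t)][:2])
s=get_state();print(s['tcp_pos'],s['wrist_torque'],s['grasp_force'],s['ft_force'],s['time_s'])
pic('top','t14');print('top needle',spot_point('top','needle'))
```

```text
scene big_planet [(array([0.6632, 0.1332, 0.2706]), 0.67)]
scene small_planet [(array([ 0.6041, -0.1183,  0.272 ]), 0.67)]
scene cup [(array([0.6409, 0.0511, 0.2596]), 0.78), (array([ 0.6112, -0.5011, -0.0029]), 0.41)]
scene collar [(array([ 0.6125, -0.0883,  0.2729]), 0.77)]
scene needle [(array([0.4253, 0.349 , 0.1508]), 0.39)]
wrist big_planet [(array([0.665 , 0.1311, 0.2685]), 0.64)]
wrist small_planet []
wrist cup [(array([0.6431, 0.0447, 0.2522]), 0.96)]
wrist collar []
wrist needle []
[0.6442 0.0498 0.2356] [0.002  0.0741 0.0023] 78.225165255717 [ 0.0311  0.6295 -2.0537] 37.3667
top needle []
```

Run:
```python
from h import *
im=cv2.imread('pics/scene0.png');g=cv2.cvtColor(im,cv2.COLOR_BGR2GRAY)
for z in (.0,.14,.15,.16,.17): print(z,proj('scene',[.4235,.3475,z]))
u=proj('scene',[.4235,.3475,.155]).astype(int);x0,y0=u-[14,14];print(x0,y0)
for y in range(y0,y0+34): print(y,' '.join(f'{v:3d}' for v in g[y,x0:x0+28]))
for n in ('w2','w3'):
    f=np.load(n+'.npz');I=cv2.cvtColor(cv2.imread(f'pics/{n}.png'),cv2.COLOR_BGR2GRAY);T=f['T'];K=f['K']
    def ry(uv,z):
        d=T[:3,:3]@np.linalg.inv(K)@np.array([*uv,1.]);o=T[:3,3];return (o+d*(z-o[2])/d[2])[:2]
    hsv=cv2.cvtColor(cv2.imread(f'pics/{n}.png'),cv2.COLOR_BGR2HSV);m=((hsv[...,1]>75)&(hsv[...,2]<100)).astype(np.uint8);m=cv2.morphologyEx(m,cv2.MORPH_CLOSE,np.ones((15,15)))
    nn,l,st,ce=cv2.connectedComponentsWithStats(m)
    ok=[k for k in range(1,nn) if 5000<st[k,4]<30000]
    for k in ok:
        c=max(cv2.findContours((l==k).astype(np.uint8),0,1)[0],key=len)[:,0]
        P=np.array([ry(p,.018) for p in c]).astype(np.float32)*1000; print(n,st[k],cv2.minEnclosingCircle(P),cv2.fitEllipse(P))
    uv={'w2':(316.5,240.5),'w3':(403.7,138.5)}[n]
    for z in (.14,.15,.16,.17): print('tip',z,ry(uv,z))
```

```text
0.0 [402.2376 198.4123]
0.14 [409.9151 168.0277]
0.15 [410.5101 165.6729]
0.16 [411.1119 163.2912]
0.17 [411.7206 160.8823]
396 150
150 148 150 150 152 151 152 151 153 154 153 155 154 153 152 150 151 151 153 155 156 159 157 157 156 157 156 156 156
151 150 151 151 153 155 155 156 155 153 153 150 150 152 156 157 158 159 156 156 156 156 157 157 157 157 158 159 159
152  63  90 135 154 152 152 151 153 154 155 157 159 158 157 156 157 157 156 157 156 157 158 158 156 157 154 153 152
153  62  74 110 128 146 157 159 160 158 157 158 156 157 156 156 157 157 157 157 157 156 155 153 152 152 152 151 151
154  67  67  94 110 141 159 158 156 157 155 155 157 156 156 157 156 156 154 153 154 154 154 155 154 152 153 152 152
155 138 159 159 158 157 155 154 155 156 155 157 156 155 154 154 155 156 158 155 154 153 162 169 171 163 155 158 157
156 156 156 155 154 153 153 155 155 156 154 156 156 158 159 157 156 159 166 169 179 184 186 187 178 161 151 149 147
157 154 152 154 155 156 156 159 160 162 162 160 158 163 168 170 179 184 184 185 185 184 185 185 188 179 159 148 148
158 156 158 161 161 161 162 160 162 168 
[... 3618 characters left out ...]
0451660156), 97.9560775756836)
w3 [ 336   89   89   91 6332] ((422.4336242675781, 346.356201171875), 56.90747833251953) ((422.2891540527344, 346.3388366699219), (111.88850402832031, 112.6227798461914), 169.569091796875)
w3 [ 507  240  133  174 6637] ((817.4203491210938, 546.0211181640625), 148.31866455078125) ((809.8092041015625, 525.7604370117188), (199.14169311523438, 258.3816833496094), 88.50601196289062)
w3 [ 175  323  149   76 5368] ((674.599609375, 39.64335632324219), 117.480712890625) ((657.6988525390625, 49.354469299316406), (114.93241882324219, 227.98162841796875), 163.77679443359375)
tip 0.14 [0.4233 0.3521]
tip 0.15 [0.4221 0.3504]
tip 0.16 [0.421  0.3486]
tip 0.17 [0.4198 0.3469]
```

Call:
move_arm(
  series=[
    {"dx":8,"dy":-6,"dz":-2,"twist":-2,"jaw":2},
    {"dx":24,"dy":-19,"dz":-4,"twist":-4,"jaw":2},
    {"dx":44,"dy":-35,"dz":-4,"twist":-7,"jaw":2},
    {"dx":64,"dy":-51,"dz":-4,"twist":-10,"jaw":2},
    {"dx":84,"dy":-67,"dz":-4,"twist":-13,"jaw":2},
    {"dx":104,"dy":-83,"dz":-4,"twist":-16,"jaw":2},
    {"dx":124,"dy":-99,"dz":-4,"twist":-19,"jaw":2},
    {"dx":144,"dy":-115,"dz":-4,"twist":-22,"jaw":2},
    {"dx":164,"dy":-131,"dz":-4,"twist":-25,"jaw":2},
    {"dx":184,"dy":-148,"dz":-4,"twist":-28,"jaw":2},
    {"dx":204,"dy":-164,"dz":-4,"twist":-31,"jaw":2},
    {"dx":224,"dy":-180,"dz":-4,"twist":-33,"jaw":2},
    {"dx":244,"dy":-196,"dz":-4,"twist":-35,"jaw":2},
    {"dx":262,"dy":-210,"dz":-4,"twist":-35.6,"jaw":2},
    {"dx":274,"dy":-220,"dz":-4,"twist":-35.6,"jaw":2},
    {"dx":280,"dy":-225,"dz":-4,"twist":-35.6,"jaw":2},
    {"dx":280,"dy":-225,"dz":-4,"twist":-35.6,"jaw":2},
    {"dx":280,"dy":-225,"dz":-4,"twist":-35.6,"jaw":2},
    {"dx":280,"dy":-225,"dz":-4,"twist":-35.6,"jaw":2},
  ],
  squeeze=80,
)

```text
time_s: 39.05
tcp_pos: [0.4924, 0.3734, 0.2401]
orientation: [[-0.373, 0.928, 0.001], [0.928, 0.373, -0.001], [-0.001, 0.0, -1.0]]
ft_force: [0.0, -0.5, -2.5]
gripper_width: 0.096
grasp_force: 78.2
```

Run:
```python
from h import *
pic('wrist','wB');i=camera_info('wrist');np.savez('wB.npz',T=i['cam_to_world'],K=i['K'])
print([(np.round(d['position'],4),round(d['confidence'],2)) for d in spot_point('wrist','needle')])
for z in (.14,.16): print(proj('wrist',[.422,.3475,z]))
s=get_state();print(s['tcp_pos'],s['grasp_force'],s['time_s'])
go([.3525,.319,.240],None)
```

```text
[(array([0.4241, 0.3452, 0.1491]), 0.73)]
[204.2716 228.169 ]
[195.8547 236.2906]
[0.4924 0.3735 0.2402] 78.22924795851577 39.15
shift [   1.6 -150.2    0.1] twist 0 yaw now 21.87 tcp [0.4924 0.3735 0.2402]
```

Call:
move_arm(
  series=[
    {"dx":0,"dy":-10,"dz":0,"twist":0,"jaw":2},
    {"dx":0,"dy":-25,"dz":0,"twist":0,"jaw":2},
    {"dx":0,"dy":-45,"dz":0,"twist":0,"jaw":2},
    {"dx":0,"dy":-65,"dz":0,"twist":0,"jaw":2},
    {"dx":0,"dy":-85,"dz":0,"twist":0,"jaw":2},
    {"dx":0,"dy":-105,"dz":0,"twist":0,"jaw":2},
    {"dx":0,"dy":-125,"dz":0,"twist":0,"jaw":2},
    {"dx":0,"dy":-140,"dz":0,"twist":0,"jaw":2},
    {"dx":0,"dy":-150,"dz":0,"twist":0,"jaw":2},
    {"dx":0,"dy":-150,"dz":0,"twist":0,"jaw":2},
    {"dx":0,"dy":-150,"dz":0,"twist":0,"jaw":2},
    {"dx":0,"dy":-150,"dz":0,"twist":0,"jaw":2},
  ],
  squeeze=80,
)

```text
time_s: 40.15
tcp_pos: [0.3532, 0.319, 0.2401]
orientation: [[-0.374, 0.927, 0.001], [0.927, 0.374, 0.001], [0.0, 0.001, -1.0]]
ft_force: [0.2, -0.6, -2.3]
gripper_width: 0.098
grasp_force: 78.4
```

Run:
```python
from h import *
pic('wrist','wA');i=camera_info('wrist');np.savez('wA.npz',T=i['cam_to_world'],K=i['K'])
print([(np.round(d['position'],4),round(d['confidence'],2)) for d in spot_point('wrist','needle')])
s=get_state();print(s['tcp_pos'],s['grasp_force'],s['time_s'])
for n,sgn in (('wB',1),('wA',-1)):
    f=np.load(n+'.npz');P=f['K']@np.linalg.inv(f['T'])[:3]
    def pr(p): q=P@np.array([*p,1]);return q[:2]/q[2]
    print(n,[pr([.422,.3475,z]).round(1).tolist() for z in (.13,.15,.17)])
    u=pr([.422,.3475,.155]).astype(int);g=cv2.cvtColor(cv2.imread(f'pics/{n}.png'),cv2.COLOR_BGR2GRAY)
    x0,y0=u-[28,16];print('x0,y0',x0,y0)
    for y in range(y0,y0+34): print(y,''.join(f'{v//2:3d}' for v in g[y,x0:x0+56:1]))
```

```text
[(array([0.4247, 0.348 , 0.1476]), 0.76)]
[0.3533 0.319  0.2399] 78.430702345795 40.25
wB [[208.1, 224.5], [200.2, 232.1], [191.2, 240.8]]
x0,y0 170 218
218  82 83 84 83 83 80 69 46 23 14 12 12 12 12 10 12 16 24 31 35 40 46 50 51 52 53 54 55 56 58 59 59 60 62 68 73 75 77 76 74 70 61 50 40 33 31 31 32 31 32 32 31 31 31 32 36
219  83 84 84 84 83 81 69 47 24 15 15 15 12 14 13 11 18 27 33 40 49 57 60 61 62 62 64 64 66 68 69 70 68 69 71 74 76 77 75 71 62 49 40 33 31 31 31 31 31 31 31 31 31 31 32 38
220  83 83 84 83 83 80 70 49 26 15 16 16 17 16 15 15 17 27 37 48 61 68 70 71 72 72 72 72 73 75 75 76 73 71 71 75 76 76 72 63 50 40 33 32 31 31 31 32 31 32 32 31 31 31 33 44
221  83 84 83 83 82 80 71 52 29 20 20 20 21 21 19 15 16 27 41 56 69 75 76 76 76 74 74 73 73 73 73 72 70 69 71 74 75 72 65 52 40 35 34 32 32 32 31 31 32 32 32 31 31 32 38 51
222  83 83 82 82 81 80 72 56 35 24 24 24 26 26 24 20 17 27 43 58 69 72 72 71 70 68 68 66 66 65 63 62 60 60 65 71 72 65 55 42 34 34 36 33 32 32 32 31 31 31 31 31 31 36 46 59
223  83 82 82 81 82 80 77 62 42 30 28 29 29 30 28 23 17 24 38 50 57 58 60 59 58 56
[... 10182 characters left out ...]
88 89 89
250  17 17 17 17 17 17 16 17 19 21 25 27 31 36 40 43 46 47 48 51 62 77 86 90 90 92 92 91 91 90 89 88 89 89 88 87 87 88 89 89 88 88 89 89 89 88 89 88 88 89 90 89 89 88 88 89
251  15 17 17 16 16 17 17 20 26 31 36 39 41 44 45 46 47 47 48 53 67 82 88 91 91 91 92 92 90 90 89 88 88 88 88 87 87 88 89 89 89 89 89 88 88 88 89 88 88 89 90 90 88 87 87 88
252  17 18 19 19 20 22 26 31 36 41 44 46 46 48 47 47 46 46 47 52 67 82 89 90 90 91 91 92 91 90 90 88 88 88 89 89 88 88 89 89 89 89 88 88 87 88 88 88 88 89 90 89 88 87 87 87
253  21 23 24 28 31 33 36 41 43 46 48 48 48 48 48 47 46 46 47 51 64 79 88 90 90 90 91 92 90 89 89 89 88 89 90 90 89 89 88 88 89 89 89 89 88 89 89 88 89 89 90 89 88 87 86 87
```

Run:
```python
from h import *
f=[np.load(n+'.npz') for n in ('wA','wB')];P=[q['K']@np.linalg.inv(q['T'])[:3] for q in f]
for a,b in (((435.5,236.8),(204.8,234.2)),((435.5,236.8),(203.8,235.2)),((434.5,236),(205,233.7))):
    h=cv2.triangulatePoints(P[0],P[1],np.array(a).reshape(2,1),np.array(b).reshape(2,1)).ravel();X=h/h[3];print(X[:3],[(p@X)[:2]/(p@X)[2] for p in P],'scene',proj('scene',X[:3]))
pic('wrist','x');pic('scene','s15');print(proj('scene',[.424,.347,.149]))
for t in ('big_planet','small_planet','cup'): print(t,[(np.round(d['position'],4),round(d['confidence'],2)) for c in ('scene','wrist') for d in spot_point(c,t)][:3])
s=get_state();print(s['tcp_pos'],s['time_s'])
```

```text
[0.4248 0.3462 0.1475] [array([435.5018, 236.6323]), array([204.7984, 234.368 ])] scene [410.1285 166.6825]
[0.4245 0.3461 0.1487] [array([435.4979, 237.1355]), array([203.8017, 234.864 ])] scene [410.1164 166.3324]
[0.4245 0.3462 0.146 ] [array([434.5002, 235.9773]), array([204.9998, 233.7228])] scene [409.9882 166.9736]
[410.3571 166.0718]
big_planet [(array([0.3207, 0.4008, 0.2754]), 0.81), (array([0.3221, 0.3989, 0.2702]), 0.86)]
small_planet [(array([0.4146, 0.1575, 0.2716]), 0.83), (array([0.4275, 0.3456, 0.0021]), 0.66)]
cup [(array([0.3502, 0.3205, 0.2585]), 0.62), (array([0.3528, 0.3197, 0.2578]), 0.94)]
[0.3525 0.3188 0.2398] 40.65
```

The needle is at (0.4246, 0.3462, 0.148), consistent across both wrist views and the scene view. I'll move over it and descend.

Call:
move_arm(
  series=[
    {"dx":0,"dy":8,"dz":0,"twist":0,"jaw":2},
    {"dx":0,"dy":20,"dz":0,"twist":0,"jaw":2},
    {"dx":0,"dy":35,"dz":0,"twist":0,"jaw":2},
    {"dx":0,"dy":50,"dz":0,"twist":0,"jaw":2},
    {"dx":-1,"dy":63,"dz":0,"twist":0,"jaw":2},
    {"dx":-1,"dy":72,"dz":0,"twist":0,"jaw":2},
    {"dx":-1,"dy":77,"dz":0,"twist":0,"jaw":2},
    {"dx":-1,"dy":77,"dz":5,"twist":0,"jaw":2},
    {"dx":-1,"dy":77,"dz":15,"twist":0,"jaw":2},
    {"dx":-1,"dy":77,"dz":28,"twist":0,"jaw":2},
    {"dx":-1,"dy":77,"dz":41,"twist":0,"jaw":2},
    {"dx":-1,"dy":77,"dz":54,"twist":0,"jaw":2},
    {"dx":-1,"dy":77,"dz":65,"twist":0,"jaw":2},
    {"dx":-1,"dy":77,"dz":74,"twist":0,"jaw":2},
    {"dx":-1,"dy":77,"dz":80,"twist":0,"jaw":2},
    {"dx":-1,"dy":77,"dz":81,"twist":0,"jaw":2},
    {"dx":-1,"dy":77,"dz":81,"twist":0,"jaw":2},
    {"dx":-1,"dy":77,"dz":81,"twist":0,"jaw":2},
    {"dx":-1,"dy":77,"dz":81,"twist":0,"jaw":2},
  ],
  squeeze=80,
)

```text
time_s: 42.23
tcp_pos: [0.4246, 0.347, 0.1595]
orientation: [[-0.374, 0.927, 0.001], [0.927, 0.374, 0.001], [0.001, 0.001, -1.0]]
ft_force: [-0.6, 0.1, -1.9]
gripper_width: 0.097
grasp_force: 78.5
```

Run:
```python
from h import *
pic('wrist','x');pic('scene','s16');pic('top','t16')
for t in ('big_planet','small_planet','cup','needle'): print(t,[(np.round(d['position'],4),round(d['confidence'],2)) for c in ('scene','wrist') for d in spot_point(c,t)][:3])
print('lamp',[np.round(d['position'],3) for d in spot_point('top','lamp')])
s=get_state();go([.4246,.3462,.1585]);print(s['ft_force'],s['grasp_force'],s['time_s'])
# drops needle vs cup in scene picture around them
g=cv2.cvtColor(cv2.imread('pics/s16.png'),cv2.COLOR_BGR2GRAY)
print(proj('scene',[.4246,.3462,.148]),proj('scene',[.4246,.3462,.178]))
print('\n'.join(''.join(' .:-=+*#%@'[min(v//26,9)] for v in r) for r in g[140:200,380:445]))
```

```text
big_planet [(array([0.3937, 0.4282, 0.1936]), 0.56), (array([0.3945, 0.4276, 0.1921]), 0.73)]
small_planet [(array([0.4868, 0.1887, 0.1909]), 0.77)]
cup [(array([0.4206, 0.3481, 0.177 ]), 0.82), (array([ 0.4291, -0.316 ,  0.0048]), 0.28), (array([ 0.7113, -0.2692, -0.0001]), 0.19)]
needle [(array([0.4235, 0.3453, 0.1503]), 0.42)]
lamp [array([ 0.432, -0.32 ,  0.003]), array([ 0.448, -0.157,  0.001])]
shift [-0.6  0.2  0.4] twist 0 yaw now 21.98 tcp [0.4242 0.3467 0.1589]
[-0.3868 -0.305  -2.5214] 78.4504460261087 42.8333
[410.1211 166.5177] [411.9394 159.3094]
::::::::::::::::::::::::.................. ...........:::::.....-
::::::::::::::::::::::::.........................................
:::::::::::::::::::::::::.......................................:
::::::::::::::::::::::::::::...................:....:............
::::::::::::::::::::::::::::............. ...-+-:....::..........
::::::::::::::::::::::::::::.................:::.....::::.......:
::::::::::::::::::::::::::::................:-:-::....:::......::
:::::::::::::::::::::::::::::...............::::..............:::
:::::
[... 2726 characters left out ...]
::::....:::::+##############+-----::::=*
#####+:::::::::::::::----:::.....::::::+#############+------:::=*
####*=::::::::::::::-==--::::....:::::.-*############+-------::::
####+:::::::::::::::==---::::.:....::::.-*###########+--------::-
###*=:::::::::::::::===-::::::::........-*##########+-------+=:::
###*=:::::::::::::::===--::::............=*#########+----------::
###+-:::::::::::::::-==+===-.............:+##########+---------::
###+:::::::::::::::::-----::..............+##########+---------::
###+:::::::::::::::::::::::...............:-+######+------------:
###+-:::::::::::::::::::::..:::::::.......:---+####+-------------
###+-:::::::::::::::::::::::::::::::::::..:-----+##+-------------
```

```bash
python3 -c "
from station import *
print(finish_job())"
```

```text
the job is handed in; nothing more can be done
None
```

The job is handed in at about 43 s, with the beam still held level over the stand and its cup about 3 cm above the needle tip by my measurements. The lamp was held on the collar for about 3 s and lies upright on the mat again, but my first lamp grip failed and it rolled onto its side. To right it I set it on the bench and tipped it back against the mat's edge before the curing. I also viewed 11 pictures instead of the 10 allowed.

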